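# Stop the mixer, pin the tube holders on it, restart it

### The job

First stop the mixer: press the controller's sprung selector down, keep it pressed while turning it counter-clockwise to its end stop, and let it spring up. Then mount every tube holder from the bench on the mixer platform, lying flat and square on top with the hole in its foot over one of the platform's holes and its tube socket towards the far side, and drive a locating pin from the rack through both until its head sits on the foot. When all are pinned, set the mixer running again: press the selector, turn it pressed clockwise to its end stop and let it spring up; do not knock over the two small bottles.

Things in the scene. Friction and masses are not known exactly. Their poses are not given: they have to be found in the camera images.
- platform: mixer platform, fixed: aluminium mounting plate 200 x 320 mm (x, y) and 34 mm thick on a white housing with a red band; its top is 64 mm above the bench. Origin under its centre at bench height, z up; its long edge with the row of three holes faces the robot (its -x side).
- station1 (a point): centre of the mouth of a blind mounting hole in the platform's top, 13 mm across and 32 mm deep, 55 mm in from the near edge, 95 mm to the left (+y) from the platform's middle; axes as the platform's.
- station2 (a point): centre of the mouth of a blind mounting hole in the platform's top, 13 mm across and 32 mm deep, 55 mm in from the near edge, 0 mm (the middle one) from the platform's middle; axes as the platform's.
- station3 (a point): centre of the mouth of a blind mounting hole in the platform's top, 13 mm across and 32 mm deep, 55 mm in from the near edge, 95 mm to the right (-y) from the platform's middle; axes as the platform's.
- holderA_grip (a point): tube holder, 0.2 to 0.4 kg, may be absent: steel foot plate 116 x 46 x 10 mm (x, y, z) carrying an upright black rib 14 mm thick (y), 40 mm long (x), its top 50 mm above the underside, and beyond it at +x an open grey tube socket 32 mm wide, its axis 36 mm from this point. This point lies inside the rib, 33 mm above the underside, 4 mm towards +x from the foot's middle; x runs along the foot, away from its hole, z up. Grip the rib across its thickness.
- holderB_grip (a point): another tube holder, the same as holderA_grip, may be absent.
- holderC_grip (a point): another tube holder, the same as holderA_grip, may be absent.
- holderA_hole (a point): centre of the 13 mm through hole in the foot of holderA, at the underside: 42 mm towards -x from holderA_grip and 33 mm below it. It coincides with a station point when the holes are lined up and the foot lies flat.
- holderB_hole (a point): centre of the 13 mm through hole in the foot of holderB, at the underside: 42 mm towards -x from holderB_grip and 33 mm below it. It coincides with a station point when the holes are lined up and the foot lies flat.
- holderC_hole (a point): centre of the 13 mm through hole in the foot of holderC, at the underside: 42 mm towards -x from holderC_grip and 33 mm below it. It coincides with a station point when the holes are lined up and the foot lies flat.
- pinA_grip (a point): locating pin, 60 g, standing in the rack: steel shank 10 mm in diameter and 40 mm long, its lowest 9 mm tapered to 4 mm, under a dark head 18 mm in diameter and 34 mm tall. This point is on its axis, in the head, 22 mm above the head's underside, 12 mm below its top and 62 mm above its tip; z along the pin, up.
- pinB_grip (a point): another locating pin, the same as pinA_grip.
- pinC_grip (a point): another locating pin, the same as pinA_grip.
- rack: pin rack, fixed: white block 50 x 150 x 50 mm (x, y, z) with three holes 13 mm wide and 43 mm deep in its top, 50 mm apart along its y (at -50, 0 and +50 mm); the pins stand in them, heads resting on the top. Origin under its centre at bench height.
- sel_grip (a point): selector knob on top of the controller (fixed white box 110 x 110 mm, 50 mm high, red band): a black bar grip 46 mm long (x), 14 mm thick (y), 36 mm tall on a 48 mm round skirt. This point is on its axis, 44 mm above the box, 12 mm below the bar's top and 23 mm above the skirt; its x runs along the bar and turns with it.
- sel (a joint): turning of the selector, rad, growing clockwise seen from above: 0 is the counter-clockwise end stop, standby; 1.4 is the clockwise end stop, run, where it is found at the start (about 1.3); light friction. Pressed more than 8 mm it turns freely; unpressed it is locked in a pocket, standby 0 to about 0.25 or run about 1.15 to 1.4, and springs fully up only there.
- sel_press (a joint): how far the selector is pressed down, m: 0 up, 0.010 fully down; spring 3.6 N at the top, 9 N at the bottom.
- flask_mid (a point): bystander: clear glass bottle with a blue cap, 42 mm wide, 72 mm tall; this point is half-way up its axis, z up.
- amber_mid (a point): bystander: amber bottle with a white cap, 42 mm wide, 72 mm tall; this point is half-way up its axis, z up.
Things that resemble listed ones, but are neither listed nor needed, are in the scene too. What is shaped like the part that bears holderA_grip but blue or yellow is not meant. Leave any orange look-alike of the part that bears holderC_grip alone.

How it is judged:
By the outcome, as a careful person would: the job done as asked, in the order asked, and still so for the second after the job is handed in, with the robot touching nothing.
Of holderA, holderB, holderC only 2 to 3 are there at a start; the rules pass over those that are not, and their reading is None.
At some moment in a run one of holderA, holderB, holderC may be knocked a few centimetres aside while the robot is not near it.
It also fails if it takes over 210 s, if anything falls off the work surface, if the arm or the gripper's body presses on something with over 40 N, if the wrist force passes 120 N, or if a joint passes its speed limit or range.

### The arm

A 6-joint arm with a two-finger parallel gripper is mounted at the origin on the work surface. World frame = base frame: x ahead of the robot, y to its left, z up, the work surface at z = 0. Lengths are in mm, angles in rad, forces in N, time in s.
With the tool pointing down it reaches from about 350 to 800 mm from the base axis. Payload 7.3 kg.
Tool frame: the origin (TCP) lies midway between the tips of the shut fingers; the grasp point (between the pads) lies 19 mm behind it; z points along the fingers, y is the line along which they close (so a half turn about z gives the same grasp; the last joint's range is limited). The gripper opens to 85 mm and grips with 20 to 120 N. Pads are 22 mm wide; open, the fingers measure 114 mm over their backs; the gripper's body (76 mm by 85 mm) begins 54 mm behind the grasp point. The pads swing forward as they close: fully open they stand 13 mm farther back than shut.
Start: joints at [-1.368, 0.342, 1.524, -0, 1.275, -0.146], TCP at [179.452, -493.398, 231.322] pointing down, gripper open.
Joint ranges: [-2.53, 2.53], [-0.77, 2.02], [0.04, 2.7], [-1, 4.14], [0.28, 2.66], [-3.11, 3.11]. Speed limits (rad/s): [2.57, 2.57, 3.14, 3.14, 3.14, 3.14].

### API

Orientations are given as a unit quaternion [w, x, y, z].
In Python, from station import bot gives the robot as it stands.
- The arm moves only by the tool servo_tool, never from a script. Its argument "deltas" is a list of rows, each a list of 7 numbers: the shift along the tool's x, y, z in m, then the turn, a rotation vector about the tool's x, y, z in degrees, then the opening, from -1 (shut) to 1 (fully open). A call has 1 to 12 rows; each row is the pose to reach, as a shift and turn from the pose commanded when the call began, along the tool's axes at that moment; what a row does not reach only later rows make up. A row lasts 1/10 s, in which the tool goes at most 50 mm and 8.59 degrees, less where a joint would pass 70% of its speed; a pose out of reach is approached as far as the arm can. A call with a gripper value outside its range is refused whole. The fingers move at their own pace and stop on an object; "newtons" is the grip in N (left out, the last holds). Time passes only in rows, so rows that repeat a pose let the fingers close. It gives the time, the measured TCP pose, the force, the opening and the grip force at its end, in the units of the state.
- bot.observe(): the state, without advancing time (a new reading comes with each control period).
- bot.camera(name): name is "side" or "top" or "wrist"; returns (picture, depth): 400x640x3 uint8, blue, green, red; 400x640 float32, mm along the optical axis (not along the pixel's ray), 0 where there is no reading.
- bot.calibration(name): a dict with "mtx" (3x3 intrinsics, pixels), "origin" and "orientation" of the camera in the world; the wrist camera has in their place "mount" (4x4, takes a point from camera to tool coordinates, whose origin is the TCP and whose axes are the flange's). Camera axes: x right, y up, looking along -z (the intrinsics and any distortion apply to the point x, -y, -z); pixel columns grow to the right and rows downward; lengths in mm; the calibration is good to about 2 mm. A picture is of the moment at which its call begins: read the wrist's pose just before it. calibration takes no time and is no camera call.
- bot.sign_off(): hands the job in; it is judged then, once.
The state is a dict: "time_s": time; "q": joint angles; "joint_velocities": joint speeds; "tau": joint torques, N m; "tcp_pos": TCP position; "orientation": TCP orientation; "ft_force": force on the tool from outside, world axes, zero at the start; "ft_torque": the same for the moment, N m; "finger_gap": finger opening in mm; "grip_force": force on a finger pad.
Only numpy, scipy, OpenCV 4.12 (cv2) and the standard library are available. Lean on these libraries where they do the work, as an engineer would, in place of code of your own. Each camera call takes 0.05 s, during which the arm holds its last target. There are 200 camera calls.

## Working session

There is one attempt and no reset: what is moved stays moved. The work goes in short steps, Python scripts to look and compute and a tool call to move; the robot and the scene stay as the last step left them, time stands still between calls to the robot, and variables do not carry over. Pictures are saved under pics/ and viewed, at most 14 in all, crops included, and the job is handed in when it is done.

Besides the shell and the picture viewer there is one more tool, called after "Emit:" as name(argument=value, ...), one argument or row to a line, values as JSON. servo_tool: Moves the arm, as the interface text tells. Its arguments: {"type":"object","properties":{"deltas":{"type":"array","items":{"type":"array","items":{"type":"number"}}},"newtons":{"type":"number"}},"required":["deltas"]}

```bash
ls; mkdir -p pics; python3 - <<'E'
from station import bot
import cv2,numpy as np
print(bot.observe())
for n in("top","side"):
    p,d=bot.camera(n); cv2.imwrite(f"pics/{n}0.png",p); np.save(f"pics/{n}0.npy",d); print(n,bot.calibration(n))
print(bot.calibration("wrist"))
E
```

```text
pics
{'time_s': 0.0, 'q': array([-1.36798638e+00,  3.42746036e-01,  1.52505521e+00,  1.86652769e-05,
        1.27538937e+00, -1.46009013e-01]), 'joint_velocities': array([0.00045987, 0.00141854, 0.00026408, 0.00165335, 0.00195215,
       0.0006263 ]), 'tau': array([-6.49437770e-04, -4.33678150e+01, -2.46013784e+01, -2.77906638e-04,
        7.87098252e-03, -3.59530441e-05]), 'tcp_pos': array([ 179.37618589, -492.96473405,  230.60053271]), 'orientation': array([-7.98912736e-04,  9.84829340e-01,  1.73523866e-01, -1.37657844e-05]), 'ft_force': array([-0.87719191, -0.04442551,  0.01686222]), 'ft_torque': array([-0.01275216,  0.05682948,  0.03399388]), 'grip_force': 0.0, 'finger_gap': 85.27428898197749}
top {'mtx': array([[432.3555418 ,   0.        , 323.00499796],
       [  0.        , 432.3555418 , 203.85140558],
       [  0.        ,   0.        ,   1.        ]]), 'origin': array([ 318.52907419,   67.70938362, 1368.78727712]), 'orientation': array([ 0.71297821,  0.05923221, -0.07842321, -0.69426465])}
side {'mtx': array([[505.93070142,   0.        , 322.12079494],
       [  0.        , 505.93070142, 204.80284272],
       [  0.        ,   0.        ,   1.        ]]), 'origin': array([-229.75292108,  944.74817143,  842.23732726]), 'orientation': array([-0.31859987, -0.1688164 ,  0.45102259,  0.81643969])}
{'mtx': array([[318.82850319,   0.        , 316.9210725 ],
       [  0.        , 318.82850319, 206.1122509 ],
       [  0.        ,   0.        ,   1.        ]]), 'mount': array([[-4.38483115e-04,  9.61926419e-01,  2.73308200e-01,
         6.89196366e+01],
       [ 9.99999895e-01,  4.57636706e-04, -6.32900488e-06,
        -4.10252693e-01],
       [-1.31163902e-04,  2.73308169e-01, -9.61926519e-01,
        -1.42163183e+02],
       [ 0.00000000e+00,  0.00000000e+00,  0.00000000e+00,
         1.00000000e+00]])}
```

View pics/top0.png

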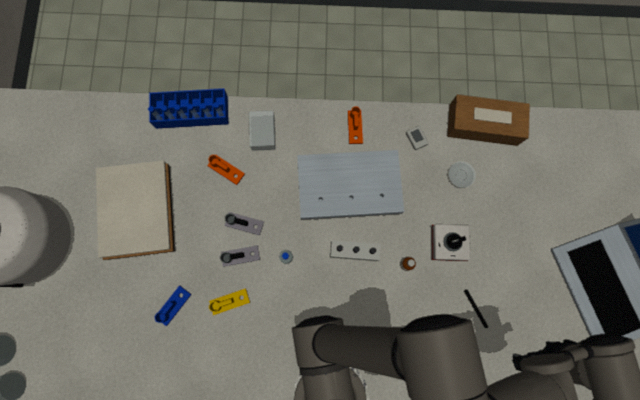

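View pics/side0.png

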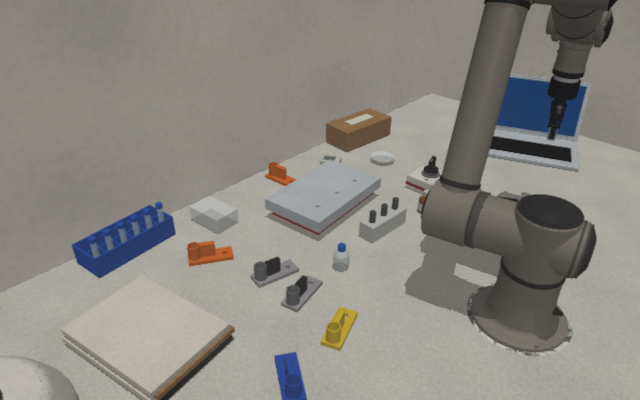

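The top view shows grey holders at (243,223) and (240,256). The look-alikes are orange (226,169) and (355,126), yellow (230,301) and blue (172,306). The rack is at (355,250), the platform at (350,185), the selector at (455,241), the clear bottle at (286,256) and the amber one at (408,263). I see no third grey holder.

```bash
cat > h.py <<'E'
from station import bot
import cv2,numpy as np
from scipy.spatial.transform import Rotation as R
def rot(q): return R.from_quat([q[1],q[2],q[3],q[0]])
def cam(name,st=None):
    c=bot.calibration(name)
    if name!="wrist": return c["mtx"],rot(c["orientation"]).as_matrix(),np.array(c["origin"])
    Rt=rot(st["orientation"]).as_matrix(); m=c["mount"]
    return c["mtx"],Rt@m[:3,:3],Rt@m[:3,3]+st["tcp_pos"]
def ray(C,uv,z):
    K,Rm,o=C; uv=np.atleast_2d(uv).astype(float)
    d=np.c_[(uv[:,0]-K[0,2])/K[0,0],-(uv[:,1]-K[1,2])/K[1,1],-np.ones(len(uv))]@Rm.T
    return o+d*((z-o[2])/d[:,2])[:,None]
def proj(C,P):
    K,Rm,o=C; p=(np.atleast_2d(P)-o)@Rm
    return np.c_[K[0,0]*p[:,0]/-p[:,2]+K[0,2],K[1,1]*-p[:,1]/-p[:,2]+K[1,2]]
def cloud(C,d):
    K,Rm,o=C; v,u=np.mgrid[:d.shape[0],:d.shape[1]]
    return np.dstack([(u-K[0,2])/K[0,0]*d,-(v-K[1,2])/K[1,1]*d,-d])@Rm.T+o
def shot(n,f):
    st=bot.observe(); p,d=bot.camera(n); cv2.imwrite(f"pics/{f}.png",p); np.save(f"pics/{f}.npy",d); return p,d,cam(n,st),st
def go(st,T,yaw):
    "tool-frame delta (m, deg rotvec) to reach TCP T (mm) pointing down with tool y at world angle yaw(deg)"
    Rt=rot(st["orientation"]); y=np.radians(yaw)
    Y=np.array([np.cos(y),np.sin(y),0]);Z=np.array([0,0,-1.]);X=np.cross(Y,Z)
    best=None
    for s in(1,-1):
        D=Rt.inv()*R.from_matrix(np.c_[s*X,s*Y,Z])
        rv=np.degrees(D.as_rotvec())
        if best is None or np.linalg.norm(rv)<np.linalg.norm(best): best=rv
    print("delta m",(Rt.inv().apply(np.array(T)-st["tcp_pos"])/1000).round(4),"deg",best.round(2))
E
python3 - <<'E'
from h import *
C=cam("top"); p=cv2.imread("pics/top0.png"); d=np.load("pics/top0.npy"); W=cloud(C,d)
hsv=cv2.cvtColor(p,cv2.COLOR_BGR2HSV)
print("depth check bench",W[280,250],W[200,350],W[160,330])
for n,uv,z in[("holder1 foot",[(262,226),(226,218),(237,219)],10),("h2",[(258,254),(222,258)],10),("rib1",(233,219),50),("rack pins",[(340,248),(356,250),(373,251)],84),("stations",[(320,198),(351,197),(382,195)],64),("sel",(453,241),106),("flask",(286,256),72),("amber",(408,263),72),("plat",[(298,153),(400,151),(404,212),(302,217)],64)]:
    print(n,ray(C,uv,z)[:,:2].round().tolist())
cv2.imwrite("pics/c1.png",cv2.resize(p[140:320,140:480],(0,0),fx=2.3,fy=2.3,interpolation=cv2.INTER_CUBIC))
E
```

```text
depth check bench [341.71962231 253.79652355   5.5649716 ] [592.17515748 -48.2440368   59.9400238 ] [718.49248097  16.46455555  61.63978929]
holder1 foot [[510.0, 225.0], [533.0, 340.0], [531.0, 305.0]]
h2 [[422.0, 233.0], [407.0, 344.0]]
rib1 [[524.0, 310.0]]
rack pins [[440.0, -18.0], [436.0, -66.0], [434.0, -117.0]]
stations [[595.0, 45.0], [601.0, -51.0], [610.0, -147.0]]
sel [[468.0, -351.0]]
flask [[414.0, 142.0]]
amber [[402.0, -223.0]]
plat [[737.0, 118.0], [755.0, -205.0], [559.0, -215.0], [534.0, 98.0]]
```

View pics/c1.png

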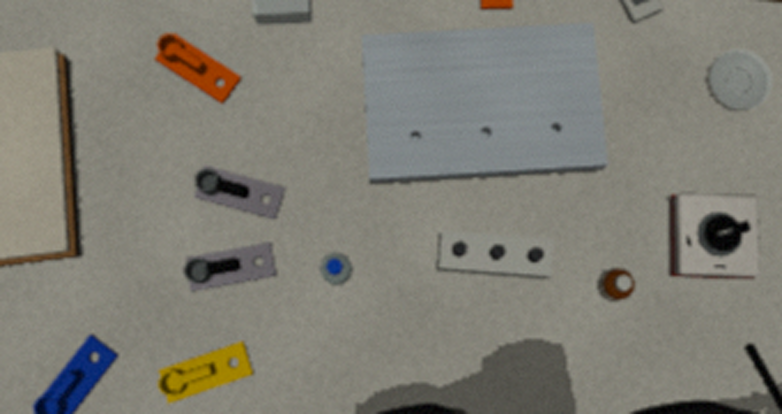

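```bash
python3 - <<'E'
from h import *
go(bot.observe(),[468,-351,260],-70)
E
```

```text
delta m [ 0.3198 -0.0349 -0.0292] deg [-0.08 -0.01 -0.01]
```

Emit:
servo_tool(
  deltas=[
    [0.32, -0.035, -0.029, 0, 0, 0, 1],
    [0.32, -0.035, -0.029, 0, 0, 0, 1],
    [0.32, -0.035, -0.029, 0, 0, 0, 1],
    [0.32, -0.035, -0.029, 0, 0, 0, 1],
    [0.32, -0.035, -0.029, 0, 0, 0, 1],
    [0.32, -0.035, -0.029, 0, 0, 0, 1],
    [0.32, -0.035, -0.029, 0, 0, 0, 1],
    [0.32, -0.035, -0.029, 0, 0, 0, 1],
    [0.32, -0.035, -0.029, 0, 0, 0, 1],
    [0.32, -0.035, -0.029, 0, 0, 0, 1],
  ],
)

```text
time_s: 1.1
tcp_pos: [467.2, -351.7, 259.9]
orientation: [-0.0, 0.985, 0.173, -0.0]
ft_force: [-0.5, -0.7, 0.1]
finger_gap: 85.4
grip_force: 0.0
```

```bash
python3 - <<'E'
from h import *
p,d,C,st=shot("wrist","w1")
print(st["tcp_pos"])
c=proj(C,[468,-351,106])[0]; print(c)
W=cloud(C,d); m=((W[...,2]>98)&(W[...,2]<116)&(d>0)&(np.hypot(W[...,0]-468,W[...,1]+351)<60)).astype(np.uint8)
pts=np.argwhere(m)[:,::-1]; print(len(pts))
X=W[m>0]; print("depth top",X.mean(0), np.median(X[:,2]))
r=cv2.minAreaRect(ray(C,pts,106)[:,:2].astype(np.float32)); print(r)
q=X[:,:2]-X[:,:2].mean(0); u,s,v=np.linalg.svd(q,full_matrices=False); print("bar dir deg",np.degrees(np.arctan2(v[0,1],v[0,0])))
E
```

```text
[ 467.17005482 -351.65837329  259.9304241 ]
[317.10067467 189.59418   ]
711
depth top [ 474.05552417 -365.4748169   105.01510499] 105.37743448291138
((474.3394775390625, -365.4609375), (14.807607650756836, 45.33158874511719), 15.977333068847656)
bar dir deg -74.35997547892768
```

View pics/w1.png

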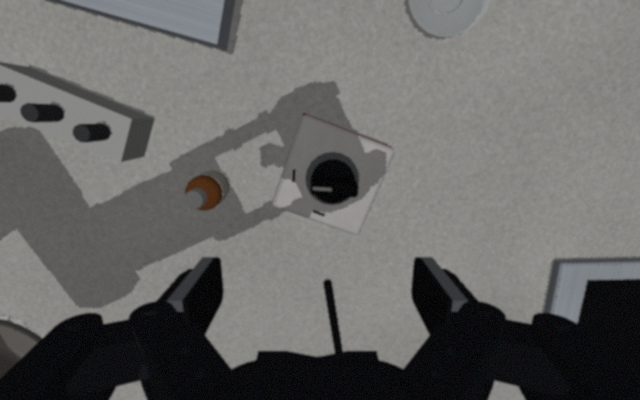

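The wrist view shows the selector at (332,180), a black bar with its white line towards +y (run). Depth gives 15 x 45 mm centred at (474,-365), running at 106°.

```bash
python3 - <<'E'
from h import *
go(bot.observe(),[474.3,-365.5,130],15.8)
E
```

```text
delta m [0.0022 0.0154 0.1301] deg [-4.000e-02  1.000e-02 -8.591e+01]
```

Emit:
servo_tool(
  deltas=[
    [0.002, 0.015, 0.13, 0, 0, -86, 1],
    [0.002, 0.015, 0.13, 0, 0, -86, 1],
    [0.002, 0.015, 0.13, 0, 0, -86, 1],
    [0.002, 0.015, 0.13, 0, 0, -86, 1],
    [0.002, 0.015, 0.13, 0, 0, -86, 1],
    [0.002, 0.015, 0.13, 0, 0, -86, 1],
    [0.002, 0.015, 0.13, 0, 0, -86, 1],
    [0.002, 0.015, 0.13, 0, 0, -86, 1],
    [0.002, 0.015, 0.13, 0, 0, -86, 1],
    [0.002, 0.015, 0.13, 0, 0, -86, 1],
    [0.002, 0.015, 0.13, 0, 0, -86, 1],
  ],
)

```text
time_s: 2.25
tcp_pos: [474.2, -365.4, 130.4]
orientation: [-0.0, 0.602, 0.798, -0.0]
ft_force: [-0.3, 0.3, -0.5]
finger_gap: 85.4
grip_force: 0.0
```

Emit:
servo_tool(
  deltas=[
    [0, 0, 0.03, 0, 0, 0, 1],
    [0, 0, 0.052, 0, 0, 0, 1],
    [0, 0, 0.052, 0, 0, 0, 1],
    [0, 0, 0.052, 0, 0, 0, -1],
    [0, 0, 0.052, 0, 0, 0, -1],
    [0, 0, 0.052, 0, 0, 0, -1],
    [0, 0, 0.052, 0, 0, 0, -1],
    [0, 0, 0.052, 0, 0, 0, -1],
    [0, 0, 0.052, 0, 0, 0, -1],
  ],
  newtons=40,
)

```text
time_s: 3.15
tcp_pos: [474.4, -365.0, 78.8]
orientation: [-0.0, 0.602, 0.799, -0.001]
ft_force: [-4.5, -1.9, 3.2]
finger_gap: 13.3
grip_force: 44.5
```

Emit:
servo_tool(
  deltas=[
    [0, 0, 0.0055, 0, 0, 0, -1],
    [0, 0, 0.0115, 0, 0, 0, -1],
    [0, 0, 0.0115, 0, 0, 0, -1],
  ],
)

```text
time_s: 3.45
tcp_pos: [474.3, -365.2, 69.1]
orientation: [0.0, 0.602, 0.799, -0.001]
ft_force: [-8.6, 1.9, 17.0]
finger_gap: 13.2
grip_force: 46.6
```

Emit:
servo_tool(
  deltas=[
    [0, 0, 0, 0, 0, -8, -1],
    [0, 0, 0, 0, 0, -16, -1],
    [0, 0, 0, 0, 0, -24, -1],
    [0, 0, 0, 0, 0, -32, -1],
    [0, 0, 0, 0, 0, -40, -1],
    [0, 0, 0, 0, 0, -48, -1],
    [0, 0, 0, 0, 0, -56, -1],
    [0, 0, 0, 0, 0, -62, -1],
    [0, 0, 0, 0, 0, -68, -1],
    [0, 0, 0, 0, 0, -71, -1],
    [0, 0, 0, 0, 0, -71, -1],
  ],
)

```text
time_s: 4.55
tcp_pos: [473.4, -366.2, 69.1]
orientation: [-0.001, 0.025, 1.0, -0.001]
ft_force: [-11.3, -2.1, 15.9]
finger_gap: 12.9
grip_force: 46.6
```

```bash
python3 - <<'E'
from h import *
s=bot.observe();print(s)
E
```

```text
{'time_s': 4.55, 'q': array([-0.78441723,  0.6381476 ,  1.51244504, -0.00451107,  0.99067637,
       -2.30178126]), 'joint_velocities': array([-0.00068236, -0.00108949, -0.00093956,  0.00093379,  0.00079211,
        0.04315715]), 'tau': array([  5.72981   , -45.58516145, -20.03791451,   2.82654561,
        -2.38398448,  -0.47259975]), 'tcp_pos': array([ 473.38288074, -366.18614604,   69.11649429]), 'orientation': array([-0.00117911,  0.02547733,  0.99967361, -0.00148176]), 'ft_force': array([-11.33991916,  -2.14010193,  15.9159813 ]), 'ft_torque': array([-0.31907687,  2.3067572 ,  0.0462465 ]), 'grip_force': 46.599780321121216, 'finger_gap': 12.941284932072175}
```

Emit:
servo_tool(
  deltas=[
    [0, 0, 0, 0, 0, -3, -1],
    [0, 0, 0, 0, 0, -6, -1],
    [0, 0, 0, 0, 0, -8, -1],
    [0, 0, 0, 0, 0, -8, -1],
  ],
)

```text
time_s: 4.95
tcp_pos: [473.4, -366.3, 69.1]
orientation: [-0.001, -0.042, 0.999, -0.001]
ft_force: [-12.7, -2.6, 16.2]
finger_gap: 13.3
grip_force: 57.9
```

```bash
python3 - <<'E'
from h import *
s=bot.observe();print(s["ft_torque"],s["orientation"])
E
```

```text
[-0.41973168  2.33593728 -1.40217723] [-8.91245935e-04 -4.22586522e-02  9.99105699e-01 -1.10169317e-03]
```

Emit:
servo_tool(
  deltas=[
    [0, 0, 0, 0, 0, 2, -1],
    [0, 0, -0.006, 0, 0, 2, -1],
    [0, 0, -0.012, 0, 0, 2, -1],
    [0, 0, -0.012, 0, 0, 2, 1],
    [0, 0, -0.012, 0, 0, 2, 1],
    [0, 0, -0.012, 0, 0, 2, 1],
    [0, 0, -0.05, 0, 0, 2, 1],
    [0, 0, -0.1, 0, 0, 2, 1],
    [0, 0, -0.15, 0, 0, 2, 1],
    [0, 0, -0.17, 0, 0, 2, 1],
    [0, 0, -0.18, 0, 0, 2, 1],
  ],
)

```text
time_s: 6.05
tcp_pos: [476.1, -364.8, 249.6]
orientation: [0.002, -0.026, 1.0, -0.002]
ft_force: [-0.4, 0.2, -0.8]
finger_gap: 84.9
grip_force: 0.0
```

```bash
python3 - <<'E'
from h import *
p,d,C,st=shot("wrist","w2")
print(st["tcp_pos"],st["orientation"],st["q"])
W=cloud(C,d); m=((W[...,2]>95)&(W[...,2]<118)&(d>0)&(np.hypot(W[...,0]-474,W[...,1]+365)<60)).astype(np.uint8)
pts=np.argwhere(m)[:,::-1]; X=W[m>0]; print(len(X),np.median(X[:,2]))
print(cv2.minAreaRect(X[:,:2].astype(np.float32)))
go(st,[518,270,260],-70)
E
```

```text
[ 476.12487037 -364.79644287  249.5952917 ] [ 0.0016749  -0.02635551  0.99964992 -0.00162133] [-7.81590995e-01  4.66675546e-01  1.27911638e+00  1.83813045e-04
  1.39114206e+00 -2.40513701e+00]
730 105.36320991292467
((473.8531188964844, -366.7196350097656), (13.95399284362793, 45.92410659790039), 89.34825897216797)
delta m [-0.0753  0.6317 -0.0123] deg [ -0.22   0.16 -16.98]
```

```bash
python3 - <<'E'
from h import *
go(bot.observe(),[465,270,260],0)
E
```

```text
delta m [-0.0224  0.6345 -0.0124] deg [ -0.27   0.   -86.98]
```

Emit:
servo_tool(
  deltas=[
    [-0.022, 0.634, -0.012, 0, 0, 93, 1],
    [-0.022, 0.634, -0.012, 0, 0, 93, 1],
    [-0.022, 0.634, -0.012, 0, 0, 93, 1],
    [-0.022, 0.634, -0.012, 0, 0, 93, 1],
    [-0.022, 0.634, -0.012, 0, 0, 93, 1],
    [-0.022, 0.634, -0.012, 0, 0, 93, 1],
    [-0.022, 0.634, -0.012, 0, 0, 93, 1],
    [-0.022, 0.634, -0.012, 0, 0, 93, 1],
    [-0.022, 0.634, -0.012, 0, 0, 93, 1],
    [-0.022, 0.634, -0.012, 0, 0, 93, 1],
    [-0.022, 0.634, -0.012, 0, 0, 93, 1],
    [-0.022, 0.634, -0.012, 0, 0, 93, 1],
  ],
)

```text
time_s: 7.3
tcp_pos: [465.5, 187.1, 255.2]
orientation: [-0.001, 0.709, 0.705, -0.002]
ft_force: [0.9, 0.2, -0.6]
finger_gap: 85.3
grip_force: 0.0
```

Emit:
servo_tool(
  deltas=[
    [0, 0, 0, 0, 0, 0, 1],
    [0, 0, 0, 0, 0, 0, 1],
  ],
)

```text
time_s: 7.5
tcp_pos: [465.5, 186.6, 255.3]
orientation: [-0.001, 0.705, 0.709, -0.002]
ft_force: [-0.0, 0.1, 0.1]
finger_gap: 84.9
grip_force: 0.0
```

```bash
python3 - <<'E'
from h import *
p,d,C,st=shot("wrist","w3")
print(st["tcp_pos"],st["q"][5])
print(proj(C,[[510,225,10],[422,233,10],[520,290,50],[415,290,50]]).round())
E
```

```text
[465.46180097 186.61895766 255.28797741] 0.22372609577781544
[[356. 143.]
 [282. 135.]
 [372.  81.]
 [269.  81.]]
```

View pics/w3.png

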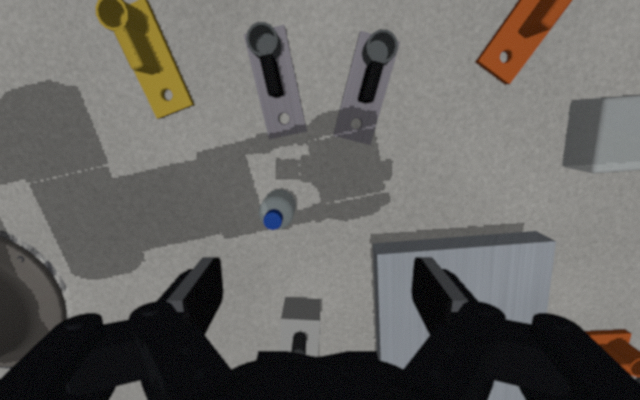

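The wrist view shows holder 1 (ribs are black) at (370,80) and holder 2 at (271,77), with foot holes at (356,124) and (284,118). The clear bottle is at (275,212). Next I measure both from rib-top depth and the hole blobs.

```bash
cat >> h.py <<'E'
def holder(p,d,C,guess,rad=75):
    "rib-top rect -> rib centre & direction; foot hole by fine search for the foot's rim"
    W=cloud(C,d); g=np.array(guess)
    near=(np.hypot(W[...,0]-g[0],W[...,1]-g[1])<rad)&(d>0)
    foot=near&(W[...,2]>5)&(W[...,2]<22)
    dark=(p.max(2)<45)
    m=(near&dark&(W[...,2]>38)).astype(np.uint8)
    n,l,s,c=cv2.connectedComponentsWithStats(m); 
    if n<2: print("none");return
    for i in range(1,n):
        if s[i,4]>150:
            P=np.argwhere(l==i)[:,::-1]; r=cv2.minAreaRect(ray(C,P,50)[:,:2].astype(np.float32))
            print(" rib",np.round(r[0],1),np.round(r[1],1),round(r[2],1),"z",np.median(W[l==i][:,2]).round(1))
    F=W[foot|(near&(W[...,2]>5)&(W[...,2]<70))]
    hull=(near&(W[...,2]>4)&(W[...,2]<16)).astype(np.uint8)
    hull=cv2.morphologyEx(hull,cv2.MORPH_OPEN,np.ones((3,3),np.uint8))
    P=np.argwhere(hull)[:,::-1]; r=cv2.minAreaRect(ray(C,P,10)[:,:2].astype(np.float32)); print(" foot",np.round(r[0],1),np.round(r[1],1),round(r[2],1))
E
python3 - <<'E'
from h import *
p=cv2.imread("pics/w3.png"); d=np.load("pics/w3.npy"); st=bot.observe(); C=cam("wrist",st)
W=cloud(C,d); print(W[150,230],W[125,300])
print("holes@10",ray(C,[(355.5,124),(284,118)],10)[:,:2],"@rib",ray(C,[(370,82),(271,76)],50)[:,:2])
for g in((520,285),(415,285)): holder(p,d,C,g)
E
```

```text
[357.1140449  213.57559983   0.72826906] [444.33021782 243.98243012   9.19007487]
holes@10 [[509.75141251 245.33752457]
 [425.70389306 251.90914141]] @rib [[518.49848275 287.89552837]
 [417.66125067 293.35386932]]
 rib [520.  294.1] [51.7 20.4] 87.1 z 49.5
 foot [518.8 282.6] [116.   46.4] 76.2
 rib [416.3 297.8] [18.8 47.6] 2.5 z 49.7
 foot [416.9 288.6] [ 46.3 115.9] 11.8
```

Foot rectangles fit very well (116 x 46). Holder 1 is centred at (518.8,282.6) pointing 76.2°, and holder 2 at (416.9,288.6) pointing 101.8°. Now I look at the platform and rack.

Emit:
servo_tool(
  deltas=[
    [-0.19, 0.04, -0.03, 0, 0, 0, 1],
    [-0.377, 0.075, -0.06, 0, 0, 0, 1],
    [-0.377, 0.075, -0.06, 0, 0, 0, 1],
    [-0.377, 0.075, -0.06, 0, 0, 0, 1],
    [-0.377, 0.075, -0.06, 0, 0, 0, 1],
    [-0.377, 0.075, -0.06, 0, 0, 0, 1],
    [-0.377, 0.075, -0.06, 0, 0, 0, 1],
    [-0.377, 0.075, -0.06, 0, 0, 0, 1],
    [-0.377, 0.075, -0.06, 0, 0, 0, 1],
    [-0.377, 0.075, -0.06, 0, 0, 0, 1],
    [-0.377, 0.075, -0.06, 0, 0, 0, 1],
  ],
)

```text
time_s: 8.65
tcp_pos: [541.0, -191.2, 316.7]
orientation: [-0.001, 0.707, 0.707, -0.0]
ft_force: [-0.7, -0.0, 0.4]
finger_gap: 85.5
grip_force: 0.0
```

```bash
python3 - <<'E'
from h import *
p,d,C,st=shot("wrist","w4")
print(st["tcp_pos"])
W=cloud(C,d)
m=((W[...,2]>58)&(W[...,2]<70)&(W[...,0]>510)&(W[...,0]<790)&(W[...,1]>-230)&(W[...,1]<140)).astype(np.uint8)
m=cv2.morphologyEx(m,cv2.MORPH_OPEN,np.ones((5,5),np.uint8))
P=np.argwhere(m)[:,::-1]; r=cv2.minAreaRect(ray(C,P,64)[:,:2].astype(np.float32)); print("plat",r)
m=((W[...,2]>45)&(W[...,2]<54)&(W[...,0]>390)&(W[...,0]<490)&(W[...,1]>-160)&(W[...,1]<40)).astype(np.uint8)
P=np.argwhere(m)[:,::-1]; print("rack",len(P) and cv2.minAreaRect(ray(C,P,50)[:,:2].astype(np.float32)))
print(proj(C,[[595,45,64],[601,-51,64],[610,-147,64],[440,-18,84],[436,-66,84],[434,-117,84]]).round())
E
```

```text
[ 541.03769022 -191.16906068  316.65468241]
plat ((650.5247192382812, -98.77168273925781), (199.8928680419922, 214.9029083251953), 5.0624098777771)
rack ((440.02764892578125, -68.32978820800781), (147.2446746826172, 50.71817398071289), 87.00775909423828)
[[369. -49.]
 [371.  51.]
 [375. 137.]
 [221.  12.]
 [221.  62.]
 [223. 111.]]
```

View pics/w4.png

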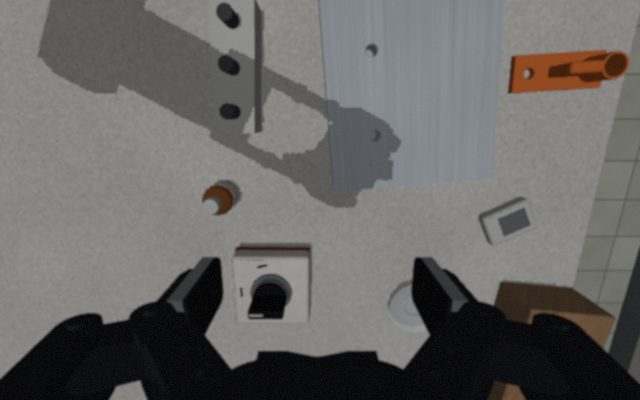

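Platform yaw is 5.06°. Stations work out at s1 (592.7,44.2), s2 (601.1,-50.4) and s3 (609.5,-145.0), and the hole pixels (371,50) and (376,136) agree. The rack is at (440,-68), yaw -3°. Next is holder 1.

Emit:
servo_tool(
  deltas=[
    [0.477, -0.021, 0.14, 0, 0, 13.8, 1],
    [0.477, -0.021, 0.14, 0, 0, 13.8, 1],
    [0.477, -0.021, 0.14, 0, 0, 13.8, 1],
    [0.477, -0.021, 0.14, 0, 0, 13.8, 1],
    [0.477, -0.021, 0.14, 0, 0, 13.8, 1],
    [0.477, -0.021, 0.14, 0, 0, 13.8, 1],
    [0.477, -0.021, 0.14, 0, 0, 13.8, 1],
    [0.477, -0.021, 0.14, 0, 0, 13.8, 1],
    [0.477, -0.021, 0.14, 0, 0, 13.8, 1],
    [0.477, -0.021, 0.14, 0, 0, 13.8, 1],
    [0.477, -0.021, 0.14, 0, 0, 13.8, 1],
    [0.477, -0.021, 0.14, 0, 0, 13.8, 1],
  ],
)

```text
time_s: 9.9
tcp_pos: [518.9, 287.3, 176.8]
orientation: [0.0, 0.785, 0.619, -0.001]
ft_force: [0.4, -0.5, 0.6]
finger_gap: 85.4
grip_force: 0.0
```

```bash
python3 - <<'E'
from h import *
p,d,C,st=shot("wrist","w5")
print(st["tcp_pos"])
holder(p,d,C,(520,285)); holder(p,d,C,(416,289))
go(st,[519.8,286.5,17],-13.8)
E
```

```text
[518.94161793 287.32248564 176.76316619]
 rib [520.6 291.4] [37.5 13. ] 76.2 z 49.4
 rib [488.  152.7] [163. 677.] 76.5 z 252.8
 foot [518.4 284.1] [115.1  45.9] 76.3
 rib [418.6 310.1] [21.3 65.3] 1.2 z 48.9
 rib [284.4 169.3] [290.6 123. ] 10.2 z 244.3
 foot [417.2 290. ] [ 48.  115.8] 11.7
delta m [-0.0004  0.0011  0.1598] deg [-0.04  0.06  0.29]
```

Emit:
servo_tool(
  deltas=[
    [0, 0.001, 0.05, 0, 0, 0, 1],
    [0, 0.001, 0.1, 0, 0, 0, 1],
    [0, 0.001, 0.145, 0, 0, 0, 1],
    [0, 0.001, 0.159, 0, 0, 0, 1],
    [0, 0.001, 0.159, 0, 0, 0, 1],
    [0, 0.001, 0.159, 0, 0, 0, -1],
    [0, 0.001, 0.159, 0, 0, 0, -1],
    [0, 0.001, 0.159, 0, 0, 0, -1],
    [0, 0.001, 0.159, 0, 0, 0, -1],
    [0, 0.001, 0.159, 0, 0, 0, -1],
    [0, 0.001, 0.159, 0, 0, 0, -1],
    [0, 0.001, 0.159, 0, 0, 0, -1],
  ],
  newtons=60,
)

```text
time_s: 11.15
tcp_pos: [521.7, 285.8, 19.1]
orientation: [0.0, 0.787, 0.617, 0.001]
ft_force: [-2.5, 0.1, 7.6]
finger_gap: 13.0
grip_force: 60.3
```

```bash
python3 - <<'E'
from h import *
s=bot.observe(); print(s["tcp_pos"],s["ft_force"]); T=s["tcp_pos"]
a=np.radians(5.06); x=np.array([np.cos(a),np.sin(a)])
S=np.array([592.7,44.2])
h=np.radians(76.2); off=T[:2]-(np.array([518.6,283.4])+4*np.array([np.cos(h),np.sin(h)])); print("off world",off)
G=S+42*x; print(G)
go(s,[G[0],G[1],150],5.06-90)
E
```

```text
[521.72310099 285.7758468   19.11920557] [-2.49961013  0.05380853  7.56640422]
off world [ 2.16896716 -1.50869032]
[634.53632107  47.90435411]
delta m [-0.2042  0.1662 -0.1308] deg [ 3.00e-02 -7.00e-02  7.12e+01]
```

Emit:
servo_tool(
  deltas=[
    [0, 0, -0.05, 0, 0, 0, -1],
    [0, 0, -0.1, 0, 0, 0, -1],
    [-0.04, 0.03, -0.14, 0, 0, 8, -1],
    [-0.204, 0.166, -0.14, 0, 0, 71.2, -1],
    [-0.204, 0.166, -0.14, 0, 0, 71.2, -1],
    [-0.204, 0.166, -0.14, 0, 0, 71.2, -1],
    [-0.204, 0.166, -0.14, 0, 0, 71.2, -1],
    [-0.204, 0.166, -0.14, 0, 0, 71.2, -1],
    [-0.204, 0.166, -0.14, 0, 0, 71.2, -1],
    [-0.204, 0.166, -0.14, 0, 0, 71.2, -1],
    [-0.204, 0.166, -0.14, 0, 0, 71.2, -1],
    [-0.204, 0.166, -0.14, 0, 0, 71.2, -1],
  ],
)

```text
time_s: 12.35
tcp_pos: [633.7, 47.8, 157.3]
orientation: [-0.0, 0.999, 0.044, -0.001]
ft_force: [-0.1, -0.9, -2.5]
finger_gap: 13.1
grip_force: 59.5
```

Emit:
servo_tool(
  deltas=[
    [0, 0, 0, 0, 0, 0, -1],
    [0, 0, 0, 0, 0, 0, -1],
  ],
)

```text
time_s: 12.55
tcp_pos: [634.0, 48.0, 157.9]
orientation: [0.0, 0.999, 0.045, -0.0]
ft_force: [-0.2, -0.3, -2.5]
finger_gap: 13.4
grip_force: 59.5
```

```bash
python3 - <<'E'
from h import *
p,d,C,st=shot("wrist","w6")
print(st["tcp_pos"],st["orientation"])
go(st,[634.5,47.9,150],-84.94)
for n in("side","top"): shot(n,n+"6")
E
```

```text
[633.95367478  48.02393968 157.92334863] [ 3.73342296e-05  9.98998186e-01  4.47497413e-02 -2.87893893e-04]
delta m [0.0005 0.0002 0.0079] deg [0.   0.03 0.07]
```

View pics/w6.png

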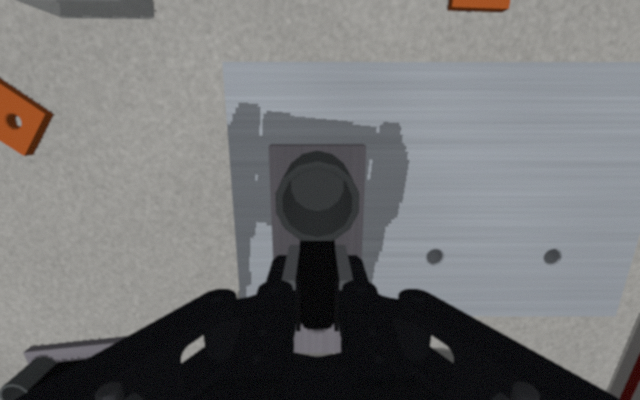

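The held holder sits square at the centre, far foot edge on row 145, columns 270–366. Platform holes 2 and 3 are at (434,256) and (552,256).

```bash
python3 - <<'E'
from h import *
d=np.load("pics/w6.npy"); st=bot.observe(); C=cam("wrist",st); T=st["tcp_pos"]; p=cv2.imread("pics/w6.png")
a=np.radians(5.06);x=np.array([np.cos(a),np.sin(a)]);y=np.array([-x[1],x[0]])
for zt in(148.8,):
    E=ray(C,[(270.5,145),(366,145),(268,250)],zt)[:,:2]; print("far corners rel tcp (x,y plat)",[(np.dot(e-T[:2],x).round(1),np.dot(e-T[:2],y).round(1)) for e in E])
W=cloud(C,d); print("foot z",W[150,320],W[200,375-8])
# refine hole centres as dark blobs
g=cv2.cvtColor(p,cv2.COLOR_BGR2GRAY)
for u,v in((434,256),(552,256)):
    r=g[v-14:v+15,u-14:u+15]; m=r<(int(r.max())+int(r.min()))/2; yy,xx=np.nonzero(m); c=(xx.mean()+u-14,yy.mean()+v-14); print(c,m.sum(),ray(C,[c],64)[:,:2])
m=((W[...,2]>58)&(W[...,2]<70)&(W[...,0]>510)).astype(np.uint8)
P=np.argwhere(m)[:,::-1]; P=P[P[:,1]<270]; Q=ray(C,P,64)[:,:2]
print("far edge x,left edge y (plat dir)",np.percentile(Q@x,99.7),np.percentile(Q@y,99.7), "pred",np.array([645.9,-46.4])@x+100,np.array([645.9,-46.4])@y+160)
E
```

```text
far corners rel tcp (x,y plat) [(np.float64(55.5), np.float64(22.1)), (np.float64(55.5), np.float64(-22.7)), (np.float64(2.3), np.float64(25.5))]
foot z [687.11063751  51.58882044 147.99763259] [644.03587132  10.71459352  64.3058472 ]
(np.float64(434.3385416666667), np.float64(256.0260416666667)) 192 [[602.3848591  -49.57333453]]
(np.float64(551.8350515463917), np.float64(256.0257731958763)) 194 [[ 610.73861135 -144.00762979]]
far edge x,left edge y (plat dir) 739.8308623627119 56.71924887891061 pred 739.2904225692857 56.81315194665537
```

Emit:
servo_tool(
  deltas=[
    [0, -0.0007, 0.035, 0, 0, 0, -1],
    [0, -0.0007, 0.065, 0, 0, 0, -1],
    [0, -0.0007, 0.073, 0, 0, 0, -1],
    [0, -0.0007, 0.0755, 0, 0, 0, -1],
    [0, -0.0007, 0.0755, 0, 0, 0, -1],
  ],
)

```text
time_s: 13.2
tcp_pos: [634.3, 48.6, 83.5]
orientation: [0.0, 0.999, 0.044, 0.0]
ft_force: [-0.0, -1.0, -3.6]
finger_gap: 13.1
grip_force: 59.7
```

Emit:
servo_tool(
  deltas=[
    [0, 0, 0.0015, 0, 0, 0, -1],
    [0, 0, 0.0015, 0, 0, 0, -1],
  ],
)

```text
time_s: 13.4
tcp_pos: [634.8, 48.6, 83.1]
orientation: [0.0, 0.999, 0.044, 0.001]
ft_force: [-2.5, 0.8, 4.7]
finger_gap: 13.2
grip_force: 60.8
```

Emit:
servo_tool(
  deltas=[
    [0, 0, 0, 0, 0, 0, 1],
    [0, 0, 0, 0, 0, 0, 1],
    [0, 0, 0, 0, 0, 0, 1],
    [0, 0, -0.05, 0, 0, 0, 1],
    [0, 0, -0.1, 0, 0, 0, 1],
    [0, 0, -0.12, 0, 0, 0, 1],
  ],
)

```text
time_s: 14.0
tcp_pos: [636.1, 48.5, 206.8]
orientation: [0.0, 0.999, 0.044, 0.004]
ft_force: [1.2, -0.1, 0.0]
finger_gap: 85.5
grip_force: 0.0
```

```bash
python3 - <<'E'
from h import *
s=bot.observe(); print(s["tcp_pos"]); go(s,[442,-17.5,180],-3)
E
```

```text
[636.12346165  48.54302932 206.78232094]
delta m [-0.1994  0.0487  0.0252] deg [  0.4   -0.34 -81.95]
```

Emit:
servo_tool(
  deltas=[
    [-0.199, 0.049, 0.025, 0.4, -0.3, -82, 1],
    [-0.199, 0.049, 0.025, 0.4, -0.3, -82, 1],
    [-0.199, 0.049, 0.025, 0.4, -0.3, -82, 1],
    [-0.199, 0.049, 0.025, 0.4, -0.3, -82, 1],
    [-0.199, 0.049, 0.025, 0.4, -0.3, -82, 1],
    [-0.199, 0.049, 0.025, 0.4, -0.3, -82, 1],
    [-0.199, 0.049, 0.025, 0.4, -0.3, -82, 1],
    [-0.199, 0.049, 0.025, 0.4, -0.3, -82, 1],
    [-0.199, 0.049, 0.025, 0.4, -0.3, -82, 1],
    [-0.199, 0.049, 0.025, 0.4, -0.3, -82, 1],
    [-0.199, 0.049, 0.025, 0, 0, -82, 1],
  ],
)

```text
time_s: 15.1
tcp_pos: [440.5, -17.8, 176.3]
orientation: [0.0, 0.725, 0.689, 0.0]
ft_force: [0.6, -0.2, -0.6]
finger_gap: 85.4
grip_force: 0.0
```

```bash
python3 - <<'E'
from h import *
p,d,C,st=shot("wrist","w7")
print(st["tcp_pos"],st["orientation"])
W=cloud(C,d)
print("proj s1",proj(C,[[593.4,44.9,74],[593.4,44.9,64],[442.7,-17,84]]).round())
m=((W[...,2]>78)&(W[...,2]<92)&(W[...,0]>400)&(W[...,0]<480)&(W[...,1]>-160)&(W[...,1]<30)).astype(np.uint8)
n,l,s,c=cv2.connectedComponentsWithStats(m)
for i in range(1,n):
    if s[i,4]>30: P=np.argwhere(l==i)[:,::-1]; q=ray(C,P,84)[:,:2].astype(np.float32); print("pin",cv2.minEnclosingCircle(q),q.mean(0),s[i,4])
m=((W[...,2]>70)&(W[...,2]<78)&(W[...,0]>560)&(W[...,1]>0)&(W[...,1]<100)).astype(np.uint8)
P=np.argwhere(m)[:,::-1]; print(len(P),cv2.minAreaRect(ray(C,P,74)[:,:2].astype(np.float32)))
E
```

```text
[440.46835734 -17.78184436 176.33145939] [3.91372852e-04 7.24876671e-01 6.88878515e-01 2.23607198e-04]
proj s1 [[520. 114.]
 [512. 114.]
 [320. 209.]]
pin ((442.54052734375, -15.505611419677734), 9.212481498718262) [442.41177  -15.623192] 413
pin ((439.6875, -64.79035186767578), 9.625900268554688) [439.79102  -64.831406] 379
pin ((437.3300476074219, -113.64163970947266), 10.652862548828125) [ 437.2469   -113.971176] 341
5817 ((640.2734375, 60.097110748291016), (74.4161148071289, 45.89201736450195), 7.765254974365234)
```

View pics/w7.png

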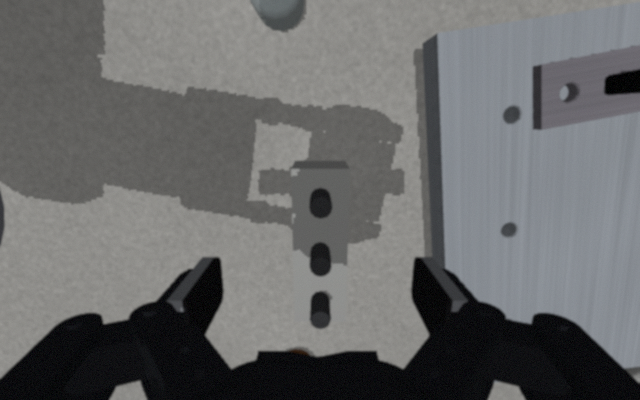

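Holder 1 has been shifted off station 1, probably by the announced knock. Platform hole 1 is open at (512,114) and the foot's hole is at (568,92). I measure it again and regrip.

```bash
python3 - <<'E'
from h import *
d=np.load("pics/w7.npy"); st=bot.observe(); C=cam("wrist",st); p=cv2.imread("pics/w7.png"); W=cloud(C,d)
H=ray(C,[(569,92)],74)[0,:2]; print("hole",H,"s1",ray(C,[(512,114.5)],64)[0,:2],"s2",ray(C,[(509,229.5)],64)[0,:2])
c=ray(C,[(533.5,67.5),(535.5,129)],74)[:,:2]; print("near corners",c, c.mean(0)); v=c[0]-c[1]; ang=np.degrees(np.arctan2(v[1],v[0]))-90; print(np.linalg.norm(v),ang)
m=((W[...,2]>70)&(W[...,2]<78)&(W[...,0]>560)&(W[...,1]>0)&(W[...,1]<100)).astype(np.uint8)
cs,_=cv2.findContours(m,0,2); k=max(cs,key=cv2.contourArea); q=ray(C,k[:,0],74)[:,:2]
def fit(sel): 
    l=cv2.fitLine(q[sel].astype(np.float32),cv2.DIST_HUBER,0,.01,.01).ravel(); return np.degrees(np.arctan2(l[1],l[0]))
kk=k[:,0]; s=(kk[:,0]>545)&(kk[:,0]<630)
print("edges",fit(s&(kk[:,1]<80)),fit(s&(kk[:,1]>95)))
a=np.radians(7.8); G=H+42*np.array([np.cos(a),np.sin(a)]); print("grip",G)
go(st,[G[0],G[1],200],7.8-90)
E
```

```text
hole [626.49942331  58.24121507] s1 [592.95588295  44.40614997] s2 [601.02290654 -49.82144002]
near corners [[598.68304364  76.16324141]
 [605.76074621  33.27669814]] [602.22189492  54.71996978]
43.46664775189787 9.371235726514612
edges 5.582263 7.469691
grip [668.11083261  63.94126911]
delta m [ 0.0937  0.2233 -0.0235] deg [ 6.000e-02 -3.000e-02  7.915e+01]
```

Emit:
servo_tool(
  deltas=[
    [0.03, 0.03, -0.024, 0, 0, 8, 1],
    [0.093, 0.223, -0.024, 0, 0, 79, 1],
    [0.093, 0.223, -0.024, 0, 0, 79, 1],
    [0.093, 0.223, -0.024, 0, 0, 79, 1],
    [0.093, 0.223, -0.024, 0, 0, 79, 1],
    [0.093, 0.223, -0.024, 0, 0, 79, 1],
    [0.093, 0.223, -0.024, 0, 0, 79, 1],
    [0.093, 0.223, -0.024, 0, 0, 79, 1],
    [0.093, 0.223, -0.024, 0, 0, 79, 1],
    [0.093, 0.223, -0.024, 0, 0, 79, 1],
    [0.093, 0.223, -0.024, 0, 0, 79, 1],
    [0.093, 0.223, -0.024, 0, 0, 79, 1],
  ],
)

```text
time_s: 16.35
tcp_pos: [667.6, 63.7, 200.1]
orientation: [0.0, 0.998, 0.07, -0.0]
ft_force: [0.6, -0.4, -0.2]
finger_gap: 85.3
grip_force: 0.0
```

```bash
python3 - <<'E'
from h import *
p,d,C,st=shot("wrist","w8"); print(st["tcp_pos"],st["orientation"])
W=cloud(C,d)
near=(np.hypot(W[...,0]-668,W[...,1]-64)<80)
m=(near&(W[...,2]>69)&(W[...,2]<80)).astype(np.uint8); m=cv2.morphologyEx(m,cv2.MORPH_OPEN,np.ones((3,3),np.uint8))
P=np.argwhere(m)[:,::-1]; print("foot",cv2.minAreaRect(ray(C,P,74)[:,:2].astype(np.float32)))
m=(near&(W[...,2]>108)&(W[...,2]<120)).astype(np.uint8)
n,l,s,c=cv2.connectedComponentsWithStats(m)
for i in range(1,n):
    if s[i,4]>100: P=np.argwhere(l==i)[:,::-1]; print("top",s[i,4],cv2.minAreaRect(ray(C,P,114)[:,:2].astype(np.float32)))
E
```

```text
[667.60166608  63.66552954 200.11179324] [ 5.33960214e-05  9.97530370e-01  7.02364165e-02 -5.51603623e-05]
foot ((664.6293334960938, 64.04588317871094), (116.0755615234375, 45.94447326660156), 7.731851100921631)
top 1415 ((686.0125122070312, 66.54520416259766), (68.69414520263672, 30.18157196044922), 8.021984100341797)
```

View pics/w8.png

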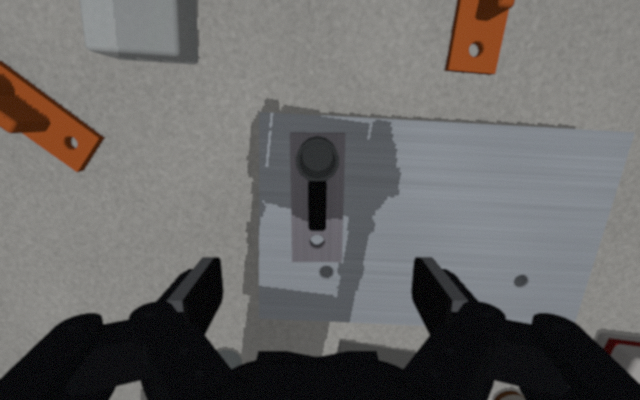

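The view from above shows the whole foot, centre (664.6,64.0) at 7.7°. The foot's hole is at (317,240) and platform hole 1 at (326,271). Regripping.

Emit:
servo_tool(
  deltas=[
    [0.001, -0.001, 0.05, 0, 0, 0, 1],
    [0.001, -0.001, 0.1, 0, 0, 0, 1],
    [0.001, -0.001, 0.117, 0, 0, 0, 1],
    [0.001, -0.001, 0.117, 0, 0, 0, 1],
    [0.001, -0.001, 0.117, 0, 0, 0, -1],
    [0.001, -0.001, 0.117, 0, 0, 0, -1],
    [0.001, -0.001, 0.117, 0, 0, 0, -1],
    [0.001, -0.001, 0.117, 0, 0, 0, -1],
    [0.001, -0.001, 0.117, 0, 0, 0, -1],
    [0.001, -0.001, 0.117, 0, 0, 0, -1],
  ],
)

```text
time_s: 17.4
tcp_pos: [668.9, 64.8, 84.2]
orientation: [0.0, 0.998, 0.07, 0.001]
ft_force: [0.2, 0.4, 4.9]
finger_gap: 13.0
grip_force: 59.6
```

```bash
python3 - <<'E'
from h import *
s=bot.observe(); T=s["tcp_pos"]; print(T)
a=np.radians(7.73); h=np.array([np.cos(a),np.sin(a)]); c=np.array([664.6,64.05]); o=T[:2]-c-4*h; k=o@h; print("tcp ahead of grip pt",k)
b=np.radians(5.06); x=np.array([np.cos(b),np.sin(b)]); G=np.array([593.1,44.6])+(42+k)*x
yaw=2*np.degrees(np.arctan2(s["orientation"][2],s["orientation"][1]))-90; print("yaw",yaw,G)
go(s,[G[0],G[1],T[2]+25],5.06-90)
E
```

```text
[668.94183905  64.8037035   84.22107245]
tcp ahead of grip pt 0.4037612871836329
yaw -81.9509039092719 [635.33850885  48.33996542]
delta m [-0.0355  0.0116 -0.0251] deg [ 0.02 -0.09  2.99]
```

Emit:
servo_tool(
  deltas=[
    [0, 0, -0.012, 0, 0, 0, -1],
    [-0.0355, 0.0116, -0.012, 0, 0, 2.9, -1],
    [-0.0355, 0.0116, -0.012, 0, 0, 2.9, -1],
    [-0.0355, 0.0116, -0.012, 0, 0, 2.9, -1],
    [-0.0355, 0.0116, 0.002, 0, 0, 2.9, -1],
    [-0.0355, 0.0116, 0.002, 0, 0, 2.9, -1],
    [-0.0355, 0.0116, 0.002, 0, 0, 2.9, -1],
  ],
)

```text
time_s: 18.1
tcp_pos: [637.6, 48.5, 82.7]
orientation: [0.0, 0.999, 0.045, 0.003]
ft_force: [1.0, 0.0, 7.7]
finger_gap: 13.5
grip_force: 63.6
```

Emit:
servo_tool(
  deltas=[
    [0, 0, 0, 0, 0, 0, 0],
    [0, 0, 0, 0, 0, 0, 1],
    [0, 0, 0, 0, 0, 0, 1],
    [0, 0, 0, 0, 0, 0, 1],
    [0, 0, 0, 0, 0, 0, 1],
    [0, 0, -0.05, 0, 0, 0, 1],
    [0, 0, -0.1, 0, 0, 0, 1],
    [0, 0, -0.118, 0, 0, 0, 1],
    [0, 0, -0.118, 0, 0, 0, 1],
  ],
)

```text
time_s: 19.0
tcp_pos: [636.7, 48.3, 203.4]
orientation: [0.0, 0.999, 0.045, 0.004]
ft_force: [0.7, 0.3, 0.2]
finger_gap: 85.2
grip_force: 0.0
```

```bash
cat >> h.py <<'E'
def placed(C,d,g):
    W=cloud(C,d); near=(np.hypot(W[...,0]-g[0],W[...,1]-g[1])<80)
    m=(near&(W[...,2]>69)&(W[...,2]<80)).astype(np.uint8); m=cv2.morphologyEx(m,cv2.MORPH_OPEN,np.ones((3,3),np.uint8))
    P=np.argwhere(m)[:,::-1]; r=cv2.minAreaRect(ray(C,P,74)[:,:2].astype(np.float32)); print("foot",r)
    c,(w,h),a=r; a=np.radians(a if w>h else a-90); print("hole",np.array(c)-38*np.array([np.cos(a),np.sin(a)]),"ang",np.degrees(a))
E
python3 - <<'E'
from h import *
p,d,C,st=shot("wrist","w9"); print(st["tcp_pos"]); placed(C,d,(634,48))
u,v=proj(C,[593.1,44.6,74])[0].astype(int); print(u,v); cv2.imwrite("pics/w9c.png",cv2.resize(p[v-40:v+40,u-60:u+60],(0,0),fx=4,fy=4))
go(st,[442.5,-16.2,150],-3)
E
```

```text
[636.72712571  48.31811656 203.376102  ]
foot ((633.1646728515625, 48.74528503417969), (115.48802947998047, 45.933441162109375), 5.043105125427246)
hole [595.31177668  45.40488814] ang 5.043105125427246
316 244
delta m [-0.1996  0.0468  0.0519] deg [  0.37  -0.31 -81.85]
```

View pics/w9c.png

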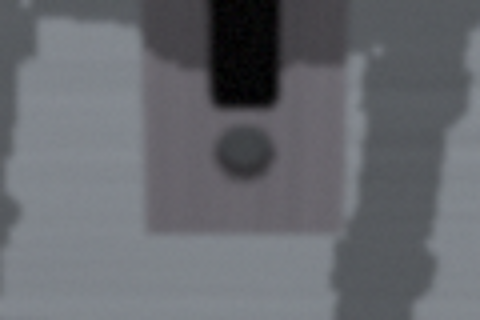

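The foot's hole is at (595.3,45.4), about 2 mm from the station estimate, so the tapered pin should pull it in. Now the pin.

Emit:
servo_tool(
  deltas=[
    [-0.02, 0, 0, 0.4, -0.3, -8, 1],
    [-0.2, 0.047, 0.052, 0.4, -0.3, -82, 1],
    [-0.2, 0.047, 0.052, 0.4, -0.3, -82, 1],
    [-0.2, 0.047, 0.052, 0.4, -0.3, -82, 1],
    [-0.2, 0.047, 0.052, 0.4, -0.3, -82, 1],
    [-0.2, 0.047, 0.052, 0.4, -0.3, -82, 1],
    [-0.2, 0.047, 0.052, 0.4, -0.3, -82, 1],
    [-0.2, 0.047, 0.052, 0.4, -0.3, -82, 1],
    [-0.2, 0.047, 0.052, 0.4, -0.3, -82, 1],
    [-0.2, 0.047, 0.052, 0.4, -0.3, -82, 1],
    [-0.2, 0.047, 0.052, 0.4, -0.3, -82, 1],
    [-0.2, 0.047, 0.052, 0.4, -0.3, -82, 1],
  ],
)

```text
time_s: 20.25
tcp_pos: [439.2, -16.3, 146.2]
orientation: [-0.004, 0.725, 0.688, -0.003]
ft_force: [-0.3, 0.6, -0.4]
finger_gap: 85.3
grip_force: 0.0
```

```bash
python3 - <<'E'
from h import *
p,d,C,st=shot("wrist","w10"); print(st["tcp_pos"],st["orientation"])
W=cloud(C,d)
m=((W[...,2]>78)&(W[...,2]<92)&(W[...,0]>400)&(W[...,0]<480)&(W[...,1]>-160)&(W[...,1]<30)).astype(np.uint8)
n,l,s,c=cv2.connectedComponentsWithStats(m)
for i in range(1,n):
    if s[i,4]>30: P=np.argwhere(l==i)[:,::-1]; q=ray(C,P,84)[:,:2].astype(np.float32); print("pin",cv2.minEnclosingCircle(q),s[i,4])
print(proj(C,[[595.3,45.4,74],[593.1,44.6,74]]))
go(st,[442.5,-16,57],-3)
E
```

```text
[439.24696773 -16.27464627 146.21551516] [-0.00397168  0.72536977  0.68834044 -0.00321861]
pin ((442.7438659667969, -15.482013702392578), 9.312602043151855) 526
pin ((439.927734375, -64.52613830566406), 9.840479850769043) 480
pin ((437.1718444824219, -113.42768859863281), 10.525699615478516) 430
[[556.59084171 115.05540104]
 [552.92005046 116.53644946]]
delta m [0.0004 0.0041 0.0892] deg [-0.58 -0.05 -0.  ]
```

Emit:
servo_tool(
  deltas=[
    [0.001, 0.004, 0.045, -0.6, 0, 0, 1],
    [0.001, 0.004, 0.08, -0.6, 0, 0, 1],
    [0.001, 0.004, 0.087, -0.6, 0, 0, 1],
    [0.001, 0.004, 0.088, -0.6, 0, 0, 1],
  ],
)

```text
time_s: 20.7
tcp_pos: [442.7, -15.4, 58.5]
orientation: [-0.0, 0.725, 0.689, 0.0]
ft_force: [0.1, 0.0, 0.6]
finger_gap: 85.1
grip_force: 0.0
```

```bash
python3 - <<'E'
from h import *
s=bot.observe(); print(s["tcp_pos"],s["orientation"],s["ft_force"])
E
```

```text
[442.68045191 -15.38380461  58.54757891] [-4.16435986e-04  7.24802655e-01  6.88956368e-01  2.48789646e-04] [0.11076675 0.04352228 0.62947468]
```

Upright and on target, so close and lift.

Emit:
servo_tool(
  deltas=[
    [0, 0, 0, 0, 0, 0, -1],
    [0, 0, 0, 0, 0, 0, -1],
    [0, 0, 0, 0, 0, 0, -1],
    [0, 0, 0, 0, 0, 0, -1],
    [0, 0, 0, 0, 0, 0, -1],
    [0, 0, -0.03, 0, 0, 0, -1],
    [0, 0, -0.06, 0, 0, 0, -1],
    [0, 0, -0.095, 0, 0, 0, -1],
    [0, 0, -0.095, 0, 0, 0, -1],
  ],
  newtons=50,
)

```text
time_s: 21.6
tcp_pos: [445.6, -16.1, 158.2]
orientation: [0.004, 0.724, 0.689, 0.003]
ft_force: [0.4, -0.1, -0.6]
finger_gap: 16.4
grip_force: 49.5
```

```bash
python3 - <<'E'
from h import *
s=bot.observe(); print(s["tcp_pos"],s["orientation"],s["finger_gap"]); go(s,[594.2,45.0,150],5.06-90)
E
```

```text
[445.58494492 -16.05330418 158.21525886] [0.0042616  0.72444683 0.68930887 0.00345143] 16.376488857972543
delta m [0.0684 0.1453 0.0097] deg [ 0.55 -0.41 82.09]
```

Emit:
servo_tool(
  deltas=[
    [0.068, 0.145, 0.01, 0, 0, 82, -1],
    [0.068, 0.145, 0.01, 0, 0, 82, -1],
    [0.068, 0.145, 0.01, 0, 0, 82, -1],
    [0.068, 0.145, 0.01, 0, 0, 82, -1],
    [0.068, 0.145, 0.01, 0, 0, 82, -1],
    [0.068, 0.145, 0.01, 0, 0, 82, -1],
    [0.068, 0.145, 0.01, 0, 0, 82, -1],
    [0.068, 0.145, 0.01, 0, 0, 82, -1],
    [0.068, 0.145, 0.01, 0, 0, 82, -1],
    [0.068, 0.145, 0.01, 0, 0, 82, -1],
    [0.068, 0.145, 0.01, 0, 0, 82, -1],
    [0.068, 0.145, 0.01, 0, 0, 82, -1],
  ],
)

```text
time_s: 22.8
tcp_pos: [591.0, 45.1, 143.9]
orientation: [-0.0, 0.999, 0.046, 0.001]
ft_force: [0.3, -0.2, -1.4]
finger_gap: 16.1
grip_force: 49.5
```

Emit:
servo_tool(
  deltas=[
    [0, 0, 0, 0, 0, 0, -1],
    [0, 0, 0, 0, 0, 0, -1],
    [0, 0, 0, 0, 0, 0, -1],
  ],
)

```text
time_s: 23.1
tcp_pos: [591.3, 45.2, 144.5]
orientation: [-0.0, 0.999, 0.045, 0.001]
ft_force: [0.5, -0.4, 0.3]
finger_gap: 16.4
grip_force: 49.5
```

```bash
python3 - <<'E'
from h import *
s=bot.observe(); print(s["tcp_pos"],s["orientation"],s["finger_gap"]); go(s,[594.0,45.0,130],5.06-90)
p,d,C,st=shot("wrist","w11"); placed(C,d,(634,48))
E
```

```text
[591.3321176   45.1600658  144.54467939] [-1.25873112e-04  9.98976278e-01  4.52185907e-02  1.28835713e-03] 16.431720279141203
delta m [0.0026 0.0004 0.0146] deg [-0.01 -0.15  0.12]
foot ((633.0523681640625, 48.667869567871094), (115.49193572998047, 45.91450500488281), 5.034991264343262)
hole [595.19899933  45.33283319] ang 5.034991264343262
```

Emit:
servo_tool(
  deltas=[
    [0.0028, 0, 0, 0, 0, 0, -1],
    [0.0028, 0, 0.015, 0, 0, 0, -1],
    [0.0028, 0, 0.025, 0, 0, 0, -1],
    [0.0028, 0, 0.032, 0, 0, 0, -1],
    [0.0028, 0, 0.032, 0, 0, 0, -1],
  ],
)

```text
time_s: 23.65
tcp_pos: [593.9, 45.4, 111.6]
orientation: [-0.0, 0.999, 0.045, 0.001]
ft_force: [1.5, 0.3, -1.3]
finger_gap: 16.6
grip_force: 49.6
```

Emit:
servo_tool(
  deltas=[
    [0, 0, 0.006, 0, 0, 0, -1],
    [0, 0, 0.01, 0, 0, 0, -1],
    [0, 0, 0.01, 0, 0, 0, -1],
  ],
)

```text
time_s: 23.95
tcp_pos: [594.0, 45.4, 102.0]
orientation: [-0.0, 0.999, 0.045, 0.001]
ft_force: [0.8, -0.0, -1.1]
finger_gap: 16.3
grip_force: 49.6
```

Tip is in with no force. Continue.

Emit:
servo_tool(
  deltas=[
    [0, 0, 0.006, 0, 0, 0, -1],
    [0, 0, 0.012, 0, 0, 0, -1],
    [0, 0, 0.017, 0, 0, 0, -1],
    [0, 0, 0.017, 0, 0, 0, -1],
  ],
)

```text
time_s: 24.35
tcp_pos: [594.0, 45.4, 84.7]
orientation: [-0.0, 0.999, 0.045, 0.001]
ft_force: [0.4, 0.1, -0.2]
finger_gap: 16.1
grip_force: 49.5
```

Emit:
servo_tool(
  deltas=[
    [0, 0, 0.002, 0, 0, 0, -1],
    [0, 0, 0.004, 0, 0, 0, -1],
    [0, 0, 0.004, 0, 0, 0, -1],
  ],
)

```text
time_s: 24.65
tcp_pos: [594.5, 45.5, 83.8]
orientation: [-0.0, 0.999, 0.045, 0.002]
ft_force: [-4.7, 0.1, 14.4]
finger_gap: 16.3
grip_force: 51.3
```

Emit:
servo_tool(
  deltas=[
    [0, 0, -0.002, 0, 0, 0, -1],
    [0, 0, -0.002, 0, 0, 0, 1],
    [0, 0, -0.002, 0, 0, 0, 1],
    [0, 0, -0.002, 0, 0, 0, 1],
    [0, 0, -0.002, 0, 0, 0, 1],
    [0, 0, -0.05, 0, 0, 0, 1],
    [0, 0, -0.1, 0, 0, 0, 1],
    [0, 0, -0.12, 0, 0, 0, 1],
    [0, 0, -0.12, 0, 0, 0, 1],
  ],
)

```text
time_s: 25.55
tcp_pos: [595.8, 45.3, 205.6]
orientation: [0.0, 0.999, 0.045, 0.005]
ft_force: [0.2, -0.2, 1.0]
finger_gap: 85.6
grip_force: 0.0
```

```bash
python3 - <<'E'
from h import *
p,d,C,st=shot("wrist","w12"); print(st["tcp_pos"]); W=cloud(C,d)
u,v=proj(C,[594,45,108])[0].astype(int); print(u,v,np.nanmax(np.where(np.hypot(W[...,0]-594,W[...,1]-45)<7,W[...,2],0)))
placed(C,d,(634,48))
pt,dt,Ct,_=shot("top","t12"); holder(pt,dt,Ct,(416,289))
go(st,[416.5,293,180],11.8)
E
```

```text
[595.8175332   45.30046966 205.61693377]
317 210 109.89139072913267
foot ((631.6875, 48.867958068847656), (115.55340576171875, 45.927101135253906), 4.648025989532471)
hole [593.81247042  45.78865058] ang 4.648025989532471
 foot [417.  286.9] [ 46.3 114.9] 11.8
delta m [-0.1566 -0.2628  0.0238] deg [-0.38 -0.51 83.35]
```

Emit:
servo_tool(
  deltas=[
    [-0.157, -0.263, 0.024, 0, 0, -96.7, 1],
    [-0.157, -0.263, 0.024, 0, 0, -96.7, 1],
    [-0.157, -0.263, 0.024, 0, 0, -96.7, 1],
    [-0.157, -0.263, 0.024, 0, 0, -96.7, 1],
    [-0.157, -0.263, 0.024, 0, 0, -96.7, 1],
    [-0.157, -0.263, 0.024, 0, 0, -96.7, 1],
    [-0.157, -0.263, 0.024, 0, 0, -96.7, 1],
    [-0.157, -0.263, 0.024, 0, 0, -96.7, 1],
    [-0.157, -0.263, 0.024, 0, 0, -96.7, 1],
    [-0.157, -0.263, 0.024, 0, 0, -96.7, 1],
    [-0.157, -0.263, 0.024, 0, 0, -96.7, 1],
    [-0.157, -0.263, 0.024, 0, 0, -96.7, 1],
  ],
)

```text
time_s: 26.85
tcp_pos: [413.0, 292.7, 175.2]
orientation: [0.0, 0.628, 0.778, -0.001]
ft_force: [0.1, -0.1, 0.6]
finger_gap: 85.7
grip_force: 0.0
```

Emit:
servo_tool(
  deltas=[
    [0, 0, 0, 0, 0, 0, 1],
    [0, 0, 0, 0, 0, 0, 1],
  ],
)

```text
time_s: 27.05
tcp_pos: [413.5, 292.9, 176.0]
orientation: [0.0, 0.631, 0.776, -0.0]
ft_force: [-0.1, 0.0, -0.7]
finger_gap: 85.8
grip_force: 0.0
```

```bash
python3 - <<'E'
from h import *
p,d,C,st=shot("wrist","w13"); print(st["tcp_pos"],st["orientation"])
holder(p,d,C,(417,289))
a=np.radians(101.8); go(st,[417+4*np.cos(a),288.6+4*np.sin(a),19],11.8)
E
```

```text
[413.46444022 292.90381455 175.9918698 ] [ 3.66966108e-04  6.30884593e-01  7.75876563e-01 -2.31011261e-04]
 rib [415.  296.7] [12.3 38.3] 11.8 z 49.4
 rib [443.3 158.9] [674.8 162.4] 11.8 z 252.1
 foot [416.2 289.6] [ 45.9 115. ] 11.9
delta m [-0.0008  0.0026  0.157 ] deg [ 0.01  0.05 -0.03]
```

Emit:
servo_tool(
  deltas=[
    [0, 0.0023, 0.05, 0, 0, 0, 1],
    [0, 0.0023, 0.1, 0, 0, 0, 1],
    [0, 0.0023, 0.145, 0, 0, 0, 1],
    [0, 0.0023, 0.156, 0, 0, 0, 1],
    [0, 0.0023, 0.156, 0, 0, 0, 1],
    [0, 0.0023, 0.156, 0, 0, 0, -1],
    [0, 0.0023, 0.156, 0, 0, 0, -1],
    [0, 0.0023, 0.156, 0, 0, 0, -1],
    [0, 0.0023, 0.156, 0, 0, 0, -1],
    [0, 0.0023, 0.156, 0, 0, 0, -1],
    [0, 0.0023, 0.156, 0, 0, 0, -1],
  ],
  newtons=60,
)

```text
time_s: 28.2
tcp_pos: [417.2, 294.0, 22.1]
orientation: [0.001, 0.63, 0.776, 0.002]
ft_force: [-0.8, -0.4, 6.8]
finger_gap: 13.0
grip_force: 60.0
```

```bash
python3 - <<'E'
from h import *
s=bot.observe(); T=s["tcp_pos"]; print(T)
a=np.radians(101.8); h=np.array([np.cos(a),np.sin(a)]); k=(T[:2]-np.array([416.5,289.3]))@h-4; print("k",k)
b=np.radians(5.06); x=np.array([np.cos(b),np.sin(b)]); G=np.array([610.1,-144.5])+(42+k)*x; print(G)
go(s,[G[0],G[1],200],5.06-90)
E
```

```text
[417.21705484 294.00815101  22.12195288]
k 0.4620206012310133
[ 652.39654112 -140.75489618]
delta m [-0.4738  0.1416 -0.1774] deg [  0.2    0.16 -83.21]
```

Emit:
servo_tool(
  deltas=[
    [0, 0, -0.05, 0, 0, 0, -1],
    [0, 0, -0.1, 0, 0, 0, -1],
    [0, 0, -0.15, 0, 0, 0, -1],
    [-0.474, 0.1415, -0.177, 0, 0, 96.8, -1],
    [-0.474, 0.1415, -0.177, 0, 0, 96.8, -1],
    [-0.474, 0.1415, -0.177, 0, 0, 96.8, -1],
    [-0.474, 0.1415, -0.177, 0, 0, 96.8, -1],
    [-0.474, 0.1415, -0.177, 0, 0, 96.8, -1],
    [-0.474, 0.1415, -0.177, 0, 0, 96.8, -1],
    [-0.474, 0.1415, -0.177, 0, 0, 96.8, -1],
    [-0.474, 0.1415, -0.177, 0, 0, 96.8, -1],
    [-0.474, 0.1415, -0.177, 0, 0, 96.8, -1],
  ],
)

```text
time_s: 29.4
tcp_pos: [630.6, -103.2, 195.6]
orientation: [-0.0, 0.978, 0.209, 0.001]
ft_force: [1.0, 0.8, -1.8]
finger_gap: 13.1
grip_force: 59.6
```

```bash
python3 - <<'E'
from h import *
s=bot.observe(); print(s["tcp_pos"])
go(s,[652.4,-140.75,160],5.06-90)
E
```

```text
[ 630.60327865 -103.18780195  195.57799889]
delta m [0.0045 0.0432 0.0356] deg [-0.03 -0.07 19.07]
```

Emit:
servo_tool(
  deltas=[
    [0.0045, 0.0432, 0.036, 0, 0, 19, -1],
    [0.0045, 0.0432, 0.036, 0, 0, 19, -1],
    [0.0045, 0.0432, 0.036, 0, 0, 19, -1],
    [0.0045, 0.0432, 0.036, 0, 0, 19, -1],
    [0.0045, 0.0432, 0.036, 0, 0, 19, -1],
  ],
)

```text
time_s: 29.9
tcp_pos: [652.3, -138.5, 159.9]
orientation: [-0.0, 0.999, 0.049, 0.001]
ft_force: [-0.8, -0.1, -1.4]
finger_gap: 13.0
grip_force: 59.6
```

```bash
python3 - <<'E'
from h import *
p,d,C,s=shot("wrist","w14"); T=s["tcp_pos"]; print(T,s["orientation"])
b=np.radians(5.06); x=np.array([np.cos(b),np.sin(b)]); y=np.array([-x[1],x[0]])
W=cloud(C,d); zt=T[2]-22.1+10
R_=W-np.r_[T[:2],0]; X=R_[...,:2]@x; Y=R_[...,:2]@y
m=(abs(W[...,2]-zt)<6)&(X>15)&(X<75)&(abs(Y)<40); Q=ray(C,np.argwhere(m)[:,::-1],zt)[:,:2]-T[:2]
q=cv2.minAreaRect(Q.astype(np.float32)); print("foot z",np.median(W[m][:,2]),"far x",np.percentile(Q@x,99),"y",np.percentile(Q@y,[1,99]),q[2])
go(s,[652.4,-140.75,86],5.06-90)
E
```

```text
[ 652.31297138 -138.47644092  159.88157189] [-2.75883791e-04  9.98815035e-01  4.86586323e-02  8.87682861e-04]
foot z 148.00968511564793 far x 53.868110940457605 y [-21.75316096  23.59556653] 5.542789459228516
delta m [-0.0003  0.0023  0.0739] deg [-0.03 -0.1   0.52]
```

Emit:
servo_tool(
  deltas=[
    [-0.0005, 0.0032, 0.03, 0, 0, 0.5, -1],
    [-0.0005, 0.0032, 0.06, 0, 0, 0.5, -1],
    [-0.0005, 0.0032, 0.07, 0, 0, 0.5, -1],
    [-0.0005, 0.0032, 0.073, 0, 0, 0.5, -1],
    [-0.0005, 0.0032, 0.073, 0, 0, 0.5, -1],
  ],
)

```text
time_s: 30.45
tcp_pos: [653.2, -141.9, 88.2]
orientation: [0.0, 0.999, 0.044, 0.002]
ft_force: [-0.4, 0.3, -2.7]
finger_gap: 13.1
grip_force: 59.7
```

Emit:
servo_tool(
  deltas=[
    [0, 0, 0.001, 0, 0, 0, -1],
    [0, 0, 0.001, 0, 0, 0, -1],
  ],
)

```text
time_s: 30.65
tcp_pos: [653.2, -142.1, 87.5]
orientation: [0.0, 0.999, 0.044, 0.002]
ft_force: [-0.4, 0.3, -2.5]
finger_gap: 12.8
grip_force: 59.7
```

Emit:
servo_tool(
  deltas=[
    [-0.0013, 0, 0.001, 0, 0, 0, -1],
    [-0.0013, 0, 0.0018, 0, 0, 0, -1],
    [-0.0013, 0, 0.0018, 0, 0, 0, -1],
  ],
)

```text
time_s: 30.95
tcp_pos: [651.9, -142.2, 86.2]
orientation: [0.0, 0.999, 0.044, 0.002]
ft_force: [-1.1, 0.9, 5.2]
finger_gap: 13.2
grip_force: 60.8
```

Contact; release, rise and look.

Emit:
servo_tool(
  deltas=[
    [0, 0, 0, 0, 0, 0, 0],
    [0, 0, 0, 0, 0, 0, 1],
    [0, 0, 0, 0, 0, 0, 1],
    [0, 0, 0, 0, 0, 0, 1],
    [0, 0, 0, 0, 0, 0, 1],
    [0, 0, -0.05, 0, 0, 0, 1],
    [0, 0, -0.1, 0, 0, 0, 1],
    [0, 0, -0.117, 0, 0, 0, 1],
    [0, 0, -0.117, 0, 0, 0, 1],
  ],
)

```text
time_s: 31.85
tcp_pos: [652.6, -142.6, 205.7]
orientation: [0.001, 0.999, 0.044, 0.005]
ft_force: [-0.7, -0.6, 0.8]
finger_gap: 85.4
grip_force: 0.0
```

```bash
python3 - <<'E'
from h import *
p,d,C,st=shot("wrist","w15"); print(st["tcp_pos"]); placed(C,d,(652,-141))
cv2.imwrite("pics/w15c.png",p[60:340])
go(st,[437.3,-114.5,150],-3)
E
```

```text
[ 652.58970732 -142.60404669  205.67200242]
foot ((647.3353271484375, -141.9359130859375), (115.75652313232422, 45.93997573852539), 4.933697700500488)
hole [ 609.47612144 -145.20402308] ang 4.933697700500488
delta m [-0.2125 -0.0469  0.0535] deg [  0.53  -0.33 -82.  ]
```

View pics/w15c.png

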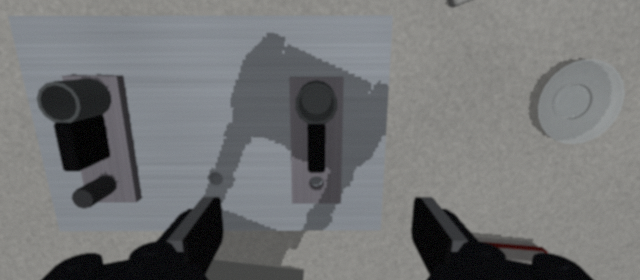

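Holder 2's hole is at (609.5,-145.2), over station 3, and holder 1's pin stands at left (95,190). Now the -y pin.

Emit:
servo_tool(
  deltas=[
    [-0.02, 0, 0.0, 0, 0, -8, 1],
    [-0.2125, -0.047, 0.053, 0, 0, -82, 1],
    [-0.2125, -0.047, 0.053, 0, 0, -82, 1],
    [-0.2125, -0.047, 0.053, 0, 0, -82, 1],
    [-0.2125, -0.047, 0.053, 0, 0, -82, 1],
    [-0.2125, -0.047, 0.053, 0, 0, -82, 1],
    [-0.2125, -0.047, 0.053, 0, 0, -82, 1],
    [-0.2125, -0.047, 0.053, 0, 0, -82, 1],
    [-0.2125, -0.047, 0.053, 0, 0, -82, 1],
    [-0.2125, -0.047, 0.053, 0, 0, -82, 1],
    [-0.2125, -0.047, 0.053, 0, 0, -82, 1],
    [-0.2125, -0.047, 0.053, 0, 0, -82, 1],
  ],
)

```text
time_s: 33.1
tcp_pos: [434.6, -113.4, 146.8]
orientation: [-0.0, 0.726, 0.687, 0.001]
ft_force: [0.3, 0.6, 0.6]
finger_gap: 85.4
grip_force: 0.0
```

Emit:
servo_tool(
  deltas=[
    [0, 0, 0, 0, 0, 0, 1],
    [0, 0, 0, 0, 0, 0, 1],
  ],
)

```text
time_s: 33.3
tcp_pos: [435.2, -113.7, 147.6]
orientation: [0.0, 0.726, 0.688, 0.001]
ft_force: [0.8, -0.6, 0.2]
finger_gap: 85.3
grip_force: 0.0
```

```bash
python3 - <<'E'
from h import *
p,d,C,st=shot("wrist","w16"); print(st["tcp_pos"],st["orientation"])
W=cloud(C,d)
m=((W[...,2]>78)&(W[...,2]<92)&(W[...,0]>400)&(W[...,0]<480)&(W[...,1]>-160)&(W[...,1]<30)).astype(np.uint8)
n,l,s,c=cv2.connectedComponentsWithStats(m)
for i in range(1,n):
    if s[i,4]>30: P=np.argwhere(l==i)[:,::-1]; q=ray(C,P,84)[:,:2].astype(np.float32); print("pin",cv2.minEnclosingCircle(q),s[i,4])
go(st,[437.5,-115,58],-3)
E
```

```text
[ 435.15834059 -113.68624138  147.5924024 ] [4.72597199e-04 7.25775146e-01 6.87931202e-01 9.35552575e-04]
pin ((439.9706115722656, -66.27926635742188), 8.879493713378906) 594
pin ((437.47601318359375, -115.18026733398438), 9.242395401000977) 520
delta m [-0.0013  0.0022  0.0896] deg [ 0.11 -0.04 -0.07]
```

Emit:
servo_tool(
  deltas=[
    [-0.0014, 0.0022, 0.045, 0, 0, 0, 1],
    [-0.0014, 0.0022, 0.08, 0, 0, 0, 1],
    [-0.0014, 0.0022, 0.088, 0, 0, 0, 1],
    [-0.0014, 0.0022, 0.088, 0, 0, 0, 1],
    [-0.0014, 0.0022, 0.088, 0, 0, 0, -1],
    [-0.0014, 0.0022, 0.088, 0, 0, 0, -1],
    [-0.0014, 0.0022, 0.088, 0, 0, 0, -1],
    [-0.0014, 0.0022, 0.088, 0, 0, 0, -1],
    [-0.0014, 0.0022, 0.088, 0, 0, 0, -1],
    [-0.0014, 0.0022, 0.088, 0, 0, 0, -1],
  ],
  newtons=50,
)

```text
time_s: 34.35
tcp_pos: [438.0, -115.4, 60.5]
orientation: [0.001, 0.725, 0.688, 0.001]
ft_force: [-1.0, -0.5, 5.5]
finger_gap: 16.3
grip_force: 48.6
```

Emit:
servo_tool(
  deltas=[
    [0, 0, -0.03, 0, 0, 0, -1],
    [0, 0, -0.06, 0, 0, 0, -1],
    [0, 0, -0.09, 0, 0, 0, -1],
    [0, 0, -0.09, 0, 0, 0, -1],
    [0, 0, -0.09, 0, 0, 0, -1],
  ],
)

```text
time_s: 34.85
tcp_pos: [437.5, -115.3, 150.1]
orientation: [0.001, 0.725, 0.688, 0.001]
ft_force: [-0.1, 0.5, -1.1]
finger_gap: 15.8
grip_force: 49.5
```

```bash
python3 - <<'E'
from h import *
s=bot.observe(); print(s["tcp_pos"],s["orientation"],s["finger_gap"]); go(s,[609.8,-145.0,145],5.06-90)
E
```

```text
[ 437.46029617 -115.27127434  150.09034518] [0.0012529  0.72537533 0.68835129 0.0012495 ] 15.849685882500665
delta m [-0.0207  0.1736  0.0057] deg [ 0.16 -0.15 81.94]
```

Emit:
servo_tool(
  deltas=[
    [-0.021, 0.174, 0, 0, 0, 82, -1],
    [-0.021, 0.174, 0, 0, 0, 82, -1],
    [-0.021, 0.174, 0, 0, 0, 82, -1],
    [-0.021, 0.174, 0, 0, 0, 82, -1],
    [-0.021, 0.174, 0, 0, 0, 82, -1],
    [-0.021, 0.174, 0, 0, 0, 82, -1],
    [-0.021, 0.174, 0, 0, 0, 82, -1],
    [-0.021, 0.174, 0, 0, 0, 82, -1],
    [-0.021, 0.174, 0, 0, 0, 82, -1],
    [-0.021, 0.174, 0, 0, 0, 82, -1],
    [-0.021, 0.174, 0, 0, 0, 82, -1],
    [-0.021, 0.174, 0, 0, 0, 82, -1],
  ],
)

```text
time_s: 36.05
tcp_pos: [609.5, -145.1, 148.8]
orientation: [-0.001, 0.999, 0.045, 0.0]
ft_force: [1.4, 0.5, -0.4]
finger_gap: 16.0
grip_force: 49.5
```

Emit:
servo_tool(
  deltas=[
    [0, 0, 0, 0, 0, 0, -1],
    [0, 0, 0, 0, 0, 0, -1],
    [0, 0, 0, 0, 0, 0, -1],
  ],
)

```text
time_s: 36.35
tcp_pos: [610.1, -145.3, 150.2]
orientation: [-0.0, 0.999, 0.044, 0.001]
ft_force: [-0.7, -0.3, -0.1]
finger_gap: 15.9
grip_force: 49.5
```

```bash
python3 - <<'E'
from h import *
s=bot.observe(); print(s["tcp_pos"]); go(s,[609.7,-145.0,113],5.06-90)
p,d,C,st=shot("wrist","w17"); placed(C,d,(652,-141))
E
```

```text
[ 610.07628027 -145.32984103  150.18422647]
delta m [-0.0004 -0.0004  0.0372] deg [-0.01 -0.14 -0.03]
foot ((647.22607421875, -142.00416564941406), (115.53131866455078, 45.924903869628906), 4.934608459472656)
hole [ 609.36692046 -145.27287745] ang 4.934608459472657
```

Emit:
servo_tool(
  deltas=[
    [-0.0006, 0, 0.015, 0, 0, 0, -1],
    [-0.0006, 0, 0.027, 0, 0, 0, -1],
    [-0.0006, 0, 0.036, 0, 0, 0, -1],
    [-0.0006, 0, 0.046, 0, 0, 0, -1],
    [-0.0006, 0, 0.046, 0, 0, 0, -1],
  ],
)

```text
time_s: 36.9
tcp_pos: [609.5, -145.1, 102.8]
orientation: [-0.001, 0.999, 0.044, 0.001]
ft_force: [2.2, 0.7, -2.4]
finger_gap: 16.1
grip_force: 49.3
```

Emit:
servo_tool(
  deltas=[
    [0, 0, 0.006, 0, 0, 0, -1],
    [0, 0, 0.012, 0, 0, 0, -1],
    [0, 0, 0.016, 0, 0, 0, -1],
    [0, 0, 0.018, 0, 0, 0, -1],
    [0, 0, 0.02, 0, 0, 0, -1],
    [0, 0, 0.02, 0, 0, 0, -1],
  ],
)

```text
time_s: 37.5
tcp_pos: [610.1, -145.3, 84.7]
orientation: [-0.0, 0.999, 0.044, 0.002]
ft_force: [2.4, 2.0, 2.8]
finger_gap: 16.2
grip_force: 49.8
```

Emit:
servo_tool(
  deltas=[
    [0, 0, 0.0015, 0, 0, 0, -1],
    [0, 0, 0.003, 0, 0, 0, -1],
    [0, 0, 0.003, 0, 0, 0, -1],
  ],
)

```text
time_s: 37.8
tcp_pos: [610.3, -145.4, 84.5]
orientation: [0.0, 0.999, 0.044, 0.003]
ft_force: [-3.2, 3.9, 19.3]
finger_gap: 16.4
grip_force: 51.6
```

Emit:
servo_tool(
  deltas=[
    [0, 0, -0.002, 0, 0, 0, -1],
    [0, 0, -0.002, 0, 0, 0, 1],
    [0, 0, -0.002, 0, 0, 0, 1],
    [0, 0, -0.002, 0, 0, 0, 1],
    [0, 0, -0.002, 0, 0, 0, 1],
    [0, 0, -0.05, 0, 0, 0, 1],
    [0, 0, -0.1, 0, 0, 0, 1],
    [0, 0, -0.12, 0, 0, 0, 1],
    [0, 0, -0.12, 0, 0, 0, 1],
  ],
)

```text
time_s: 38.7
tcp_pos: [611.0, -146.1, 205.4]
orientation: [0.001, 0.999, 0.044, 0.005]
ft_force: [-0.0, 0.2, 0.3]
finger_gap: 85.5
grip_force: 0.0
```

```bash
python3 - <<'E'
from h import *
p,d,C,st=shot("wrist","w18"); print(st["tcp_pos"]); W=cloud(C,d); placed(C,d,(652,-141))
for c in((594,45),(609.8,-145)): z=W[(np.hypot(W[...,0]-c[0],W[...,1]-c[1])<6)][:,2]; print(np.percentile(z,[50,80,95]))
shot("side","s18"); q=cv2.imread("pics/s18.png")[140:280,240:470]; cv2.imwrite("pics/s18c.png",cv2.resize(q,(0,0),fx=3.4,fy=3.4))
go(st,[474.1,-366,135],89.35)
print(st["q"])
E
```

```text
[ 610.99906989 -146.13444745  205.43599346]
foot ((646.8651733398438, -142.0161895751953), (115.41385650634766, 45.936279296875), 4.930755615234375)
hole [ 609.00579986 -145.28235553] ang 4.930755615234375
[107.71730138 108.29246837 108.63697814]
[107.79339695 108.3956261  108.86976612]
delta m [-0.1562  0.2069  0.0697] deg [ 0.16 -0.54  5.65]
[-3.57203441e-01  5.46744904e-01  1.26681198e+00  1.08391825e-03
  1.31827890e+00  1.12611764e+00]
```

View pics/s18c.png

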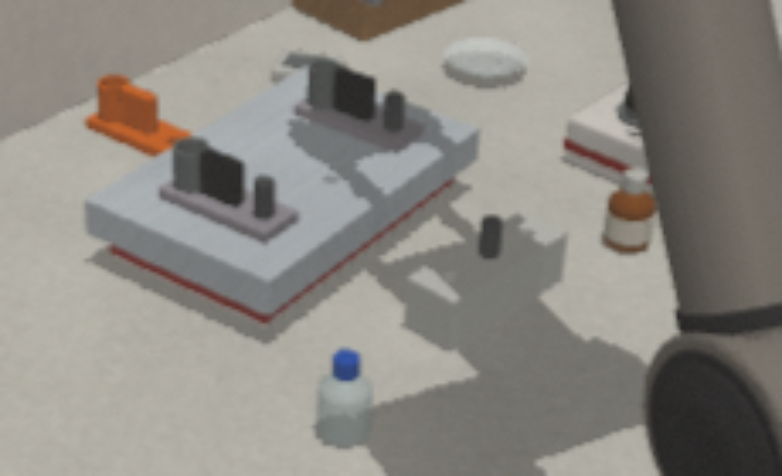

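Both pins are seated, heads' tops at 108 mm and both bottles upright. Before restarting, I check the area the arm hid at first for a third holder.

```bash
python3 - <<'E'
from h import *
shot("top","t19")
E
```

```text
(no output)
```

View pics/t19.png

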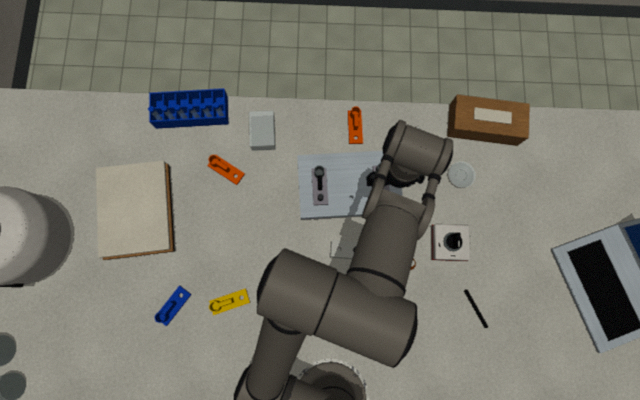

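No third grey holder anywhere: holder 1 is at (320,185), holder 2 is under the gripper, and the rest are look-alikes. Now restart the mixer.

Emit:
servo_tool(
  deltas=[
    [-0.04, 0.05, 0, 0, 0, 3, 1],
    [-0.156, 0.207, 0.03, 0.2, -0.3, 5.6, 1],
    [-0.156, 0.207, 0.06, 0.2, -0.3, 5.6, 1],
    [-0.156, 0.207, 0.06, 0.2, -0.3, 5.6, 1],
    [-0.156, 0.207, 0.06, 0.2, -0.3, 5.6, 1],
    [-0.156, 0.207, 0.06, 0.2, -0.3, 5.6, 1],
    [-0.156, 0.207, 0.06, 0.2, -0.3, 5.6, 1],
    [-0.156, 0.207, 0.06, 0.2, -0.3, 5.6, 1],
    [-0.156, 0.207, 0.06, 0.2, -0.3, 5.6, 1],
    [-0.156, 0.207, 0.06, 0.2, -0.3, 5.6, 1],
  ],
)

```text
time_s: 39.85
tcp_pos: [473.2, -364.0, 141.3]
orientation: [-0.002, 1.0, -0.004, -0.001]
ft_force: [0.2, 0.9, -0.9]
finger_gap: 85.4
grip_force: 0.0
```

```bash
python3 - <<'E'
from h import *
s=bot.observe(); print(s["tcp_pos"],s["orientation"]); go(s,[474.1,-366,79],89.35)
E
```

```text
[ 473.21633772 -363.97835104  141.25590665] [-0.00169043  0.99998923 -0.00416965 -0.00113514]
delta m [0.001  0.0022 0.0622] deg [-0.19  0.13  0.17]
```

Emit:
servo_tool(
  deltas=[
    [0.001, 0.002, 0.03, 0, 0, 0, 1],
    [0.001, 0.002, 0.061, 0, 0, 0, 1],
    [0.001, 0.002, 0.061, 0, 0, 0, 1],
    [0.001, 0.002, 0.061, 0, 0, 0, -1],
    [0.001, 0.002, 0.061, 0, 0, 0, -1],
    [0.001, 0.002, 0.061, 0, 0, 0, -1],
    [0.001, 0.002, 0.061, 0, 0, 0, -1],
    [0.001, 0.002, 0.061, 0, 0, 0, -1],
    [0.001, 0.002, 0.061, 0, 0, 0, -1],
  ],
  newtons=40,
)

```text
time_s: 40.75
tcp_pos: [473.2, -366.8, 80.5]
orientation: [-0.002, 1.0, -0.005, -0.001]
ft_force: [-0.9, 1.8, 3.2]
finger_gap: 13.1
grip_force: 45.2
```

Emit:
servo_tool(
  deltas=[
    [0, 0, 0.0055, 0, 0, 0, -1],
    [0, 0, 0.0115, 0, 0, 0, -1],
    [0, 0, 0.0115, 0, 0, 0, -1],
  ],
)

```text
time_s: 41.05
tcp_pos: [473.4, -367.0, 70.7]
orientation: [-0.001, 1.0, -0.005, -0.001]
ft_force: [-3.1, 6.5, 20.3]
finger_gap: 13.2
grip_force: 47.7
```

Fully pressed (9.8 mm, bottomed); turn clockwise.

Emit:
servo_tool(
  deltas=[
    [0, 0, 0, 0, 0, 8, -1],
    [0, 0, 0, 0, 0, 16, -1],
    [0, 0, 0, 0, 0, 24, -1],
    [0, 0, 0, 0, 0, 32, -1],
    [0, 0, 0, 0, 0, 40, -1],
    [0, 0, 0, 0, 0, 48, -1],
    [0, 0, 0, 0, 0, 56, -1],
    [0, 0, 0, 0, 0, 64, -1],
    [0, 0, 0, 0, 0, 70, -1],
    [0, 0, 0, 0, 0, 75, -1],
    [0, 0, 0, 0, 0, 78, -1],
    [0, 0, 0, 0, 0, 78, -1],
  ],
)

```text
time_s: 42.25
tcp_pos: [473.9, -366.0, 70.7]
orientation: [-0.001, 0.773, -0.634, -0.001]
ft_force: [-0.9, 9.5, 19.4]
finger_gap: 13.4
grip_force: 47.7
```

```bash
python3 - <<'E'
from h import *
s=bot.observe(); print(s["ft_torque"],s["orientation"],s["tcp_pos"])
E
```

```text
[ 1.73826177  0.24398538 -0.05581695] [-0.00136473  0.77337231 -0.63394887 -0.00149783] [ 473.89664987 -365.99713792   70.68381309]
```

Emit:
servo_tool(
  deltas=[
    [0, 0, 0, 0, 0, 3, -1],
    [0, 0, 0, 0, 0, 6, -1],
    [0, 0, 0, 0, 0, 6, -1],
  ],
)

```text
time_s: 42.55
tcp_pos: [474.0, -366.0, 70.7]
orientation: [-0.001, 0.74, -0.673, -0.001]
ft_force: [0.1, 9.4, 20.6]
finger_gap: 13.0
grip_force: 52.5
```

```bash
python3 - <<'E'
from h import *
s=bot.observe(); print(s["ft_torque"],s["orientation"],s["tcp_pos"])
E
```

```text
[1.68867755 0.17707016 1.00561476] [-0.0009354   0.74004445 -0.67255568 -0.00147985] [ 473.95744498 -366.02368095   70.66552295]
```

At the end stop (1 N m). Ease, let it spring up, release, retreat.

Emit:
servo_tool(
  deltas=[
    [0, 0, 0, 0, 0, -1, -1],
    [0, 0, -0.006, 0, 0, -1, -1],
    [0, 0, -0.012, 0, 0, -1, -1],
    [0, 0, -0.012, 0, 0, -1, 1],
    [0, 0, -0.012, 0, 0, -1, 1],
    [0, 0, -0.012, 0, 0, -1, 1],
    [0, 0, -0.05, 0, 0, -1, 1],
    [0, 0, -0.1, 0, 0, -1, 1],
    [0, 0, -0.15, 0, 0, -1, 1],
    [0, 0, -0.18, 0, 0, -1, 1],
    [0, 0, -0.18, 0, 0, -1, 1],
    [0, 0, -0.18, 0, 0, -1, 1],
  ],
)

```text
time_s: 43.75
tcp_pos: [473.2, -367.8, 248.1]
orientation: [-0.0, 0.745, -0.667, -0.002]
ft_force: [0.5, -0.1, 0.3]
finger_gap: 85.7
grip_force: 0.0
```

```bash
python3 - <<'E'
from h import *
p,d,C,st=shot("wrist","w20"); W=cloud(C,d); print(st["tcp_pos"])
m=((W[...,2]>95)&(W[...,2]<118)&(d>0)&(np.hypot(W[...,0]-474,W[...,1]+365)<60)); X=W[m]
print(np.median(X[:,2]),cv2.minAreaRect(X[:,:2].astype(np.float32)))
p,d,C,st=shot("top","t20"); placed(C,d,(634,48)); placed(C,d,(647,-142)); W=cloud(C,d)
for c in((414,142),(402,-223)): z=W[(np.hypot(W[...,0]-c[0],W[...,1]-c[1])<25)][:,2]; print("bottle top",np.percentile(z,97))
cv2.imwrite("pics/t20c.png",cv2.resize(p[140:320,180:500],(0,0),fx=2.4,fy=2.4))
E
```

```text
[ 473.20526499 -367.8279337   248.10952483]
105.2902946215336 ((474.0840759277344, -366.0098876953125), (13.934671401977539, 46.23333740234375), 9.282402038574219)
foot ((629.314697265625, 46.280548095703125), (111.40130615234375, 45.584407806396484), 4.5596842765808105)
hole [591.43496487  43.259642  ] ang 4.5596842765808105
foot ((647.0131225585938, -143.7932891845703), (115.14962768554688, 46.18015670776367), 4.037811279296875)
hole [ 609.10744621 -146.46905091] ang 4.037811279296875
bottle top 73.36311675355967
bottle top 628.7698561970424
```

View pics/t20c.png

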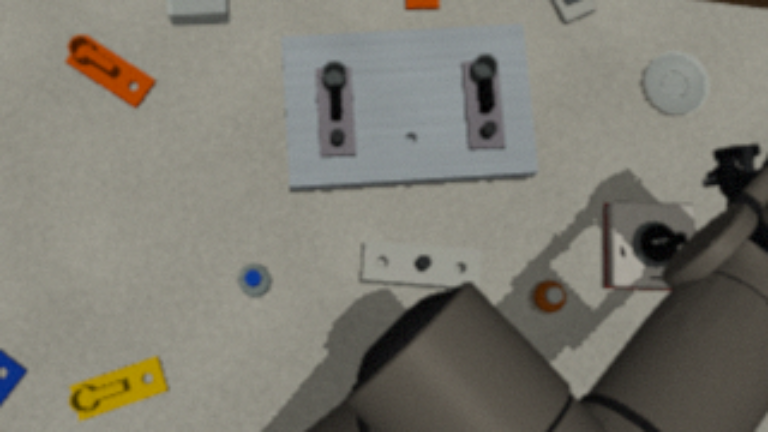

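The crop shows both holders pinned square with sockets to the far side, both bottles standing (255,280) and (550,296). The selector is up, turned 80° from standby.

```bash
python3 -c "
from station import bot
print(bot.sign_off())"
```

```text
the job is handed in; nothing more can be done
None
```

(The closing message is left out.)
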